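# Hook the brake spring of a tape unwinder onto its anchor post with a spring puller

## Robot

A 6-joint arm with a two-finger parallel gripper is mounted at the origin on the work surface. World frame = base frame: x ahead of the robot, y to its left, z up, the work surface at z = 0. Lengths are in m, angles in rad, forces in N, time in s.
With the tool pointing down it reaches from about 0.25 to 0.8 m from the base axis. Payload 8.5 kg.
Tool frame: the origin (TCP) lies midway between the tips of the shut fingers; the grasp point (between the pads) lies 19 mm behind it; z points along the fingers, y is the direction in which the jaws open and shut (so a half turn about z gives the same grasp; the last joint's range is limited). The gripper opens to 85 mm and grips with 20 to 120 N. Pads are 22 mm wide; open, the fingers measure 114 mm over their backs; the gripper's body (76 mm by 85 mm) begins 54 mm behind the grasp point. The pads swing forward as they close: fully open they stand 13 mm farther back than shut.
Start: joints at [1.24, 0.238, -0.013, 1.319, 0, 1.571], TCP at [0.171, 0.496, 0.231] pointing down, gripper open.
Joint ranges: [-2.66, 2.66], [-1.03, 1.9], [-1.14, 1.46], [-1.82, 2.27], [-1.45, 1.34], [-3.14, 3.14]. Speed limits (rad/s): [2.22, 2.22, 2.79, 3.14, 3.14, 3.14].

## Interface

Orientations are given as a rotation vector (axis times angle).
In Python, from station import manip, viewer gives the robot as it stands.
- The arm moves only by the tool play_rows, never from a script. Its argument "increments" is one flat list of numbers, 7 for each row, row after row: the turn, a rotation vector about the tool's x, y, z in degrees, then the shift along the tool's x, y, z in cm, then the opening, from -1 (shut) to 1 (fully open). In form: [ax, ay, az, x, y, z, grip, ax, ay, az, x, y, z, grip, ...]. A call has 1 to 5 rows; each row shifts and turns the commanded pose from where the row before left it, along the tool's axes as they then stand; what a row does not reach is not made up. A row lasts 1/10 s, in which the tool goes at most 50 mm and 8.59 degrees, less where a joint would pass 70% of its speed; a pose out of reach is approached as far as the arm can. A call is refused whole if a number of a shift passes 5 or a number of a turn 8.59, either way. A call with a gripper value outside its range is refused whole. The fingers move at their own pace and stop on an object; "squeeze" is the grip in N (left out, the last holds). Time passes only in rows, so rows that do not move let the fingers close. It gives the time, the measured TCP pose, the force and the opening at its end, in the units of the state.
- manip.state(): the state, without advancing time (a new reading comes with each control period).
- viewer.read_camera(name): name is "side" or "top" or "wrist"; returns a dict with "frame" (420x560x3 uint8, blue, green, red), "fx", "fy", "cx", "cy" (pixels), "view" (4x4, takes a point from world to camera coordinates); the wrist camera has in their place "hand_eye" (4x4, takes a point from camera to tool coordinates, whose origin is the TCP and whose axes are the flange's). Camera axes: x right, y up, looking along -z (the intrinsics and any distortion apply to the point x, -y, -z); pixel columns grow to the right and rows downward; lengths in m; the calibration is good to about 2 mm. The wrist camera is an equidistant fisheye: a pixel r from the principal point sees the ray r / f radians off the axis. A picture is of the moment at which its call begins: read the wrist's pose just before it. There is no depth.
- manip.sign_off(): hands the job in, once; it reports no verdict.
The state is a dict: "clock": time; "q": joint angles; "dq": joint speeds; "joint_efforts": joint torques, N m; "ee_pos": TCP position; "ee_rot": TCP orientation; "force": force on the tool from outside, world axes, zero at the start; "wrist_torque": the same for the moment, N m; "width": finger opening in m.
Only numpy, scipy, OpenCV 4.12 (cv2) and the standard library are available. Lean on these libraries where they do the work, as an engineer would, in place of code of your own. Each camera call takes 0.05 s, during which the arm holds its last target.

## Task

The brake spring of the turntable tape unwinder has come off. Pick up the forked spring puller, catch the spring's end loop with it, stretch the spring without overstretching it and slip the loop over the head of the anchor post so that it sits fully down round the post and pulls the brake arm home. Take the puller out, lay it back down flat on the open bench, touch the unwinder and its spring with the puller only, gently, and leave everything else where it is.

Things in the scene. Friction and masses are not known exactly. Their poses are not given: they have to be found in the camera images.
- unwinder: grey turntable unwinder bolted to the bench, with a flat roll of paper tape. Origin: underside centre; x away from its brake side, z up. Housing 40 mm high: x -75..150, y -125..125 mm; front ledge, same height: x -150..-75, y -75..110 mm, carrying brake arm, spring and anchor post (nothing over 64 mm). Turntable and roll: radius 105 mm about x 40, y 0, to 130 mm high.
- slot_mid (a point): middle of the slot in the ledge, at the seated spring wire's height (9.5 mm over the ledge); axes as the unwinder's. The slot runs along y. The steel anchor post is clamped in it up to 10 mm either way of this point, its place not reported: see it or feel for it. Post: stem 6 mm in diameter, head 9 mm in diameter from 4 to 7 mm above this point; foot washer 14 mm wide, 2.5 mm high.
- brake_arm (a joint): angle of the steel bell-crank brake arm (rad): 0 = home, its pad on the turntable's rim; up to 0.3 = swung off. It swings almost freely; pulling the spring towards the unwinder's -y swings it home. Pivot at x -85, y 80 mm of the unwinder; the spring's pin is at x -120, y 80 mm (126 mm from the slot middle) when home.
- spring_tail: the steel extension spring as a whole (coil 18 mm in diameter); origin on the brake arm's pin at the wire's height; x along the spring towards its free end loop (roughly the unwinder's -y), z up. Slack, it rests on the ledge; it swings freely about the pin and its free end lifts easily. Its wire is spoilt if more than 40 N of contact in all comes on it.
- spring (a joint): stretch of the spring (m): 0 slack, when it is 106 mm from pin to loop bar. It needs 5 N to open, then 0.3 N more per mm. With the arm home the loop seats on the post at 15 to 35 mm, depending on where the post is. Over 45 mm it is overstretched.
- spring_loop (a point): middle of the far bar of the spring's end loop, on the wire's centre; x along the spring outwards (away from the pin), y along the bar, z up. The loop is a flat level rectangle of wire 3.5 mm thick, inside 31 mm wide (y) and 16 mm long: from 1.75 to 17.75 mm behind this point (-x). Slack, the wire is 9.5 mm over the ledge.
- puller: forked spring puller, 190 mm long, 130 g, lying flat on the bench beside a screwdriver. Black handle 100 x 24 x 30 mm (end flange to x -57 mm), steel shank, fork of two tines 24 mm wide in all. Origin: centre of the handle's underside; x towards the fork, z up. From x 55 to 118 mm shank and fork are raised, undersides 9.7 mm or more above the hook point, so they pass over the post.
- puller_hook (a point): seat of the loop's bar in the fork, at x 128, z 9.75 mm of the puller; same axes. The tines (y +-10 mm, 4 mm wide, gap 16 mm) come down at x -10 mm from here; undersides z 2.75. End prongs (x 0..4) go down to z -5.75; toes at their feet point to the handle (to x -3.5, top z -2.75). The bar lies at the prongs' handle side, between toe and tine; the post comes up between the tines.
- screwdriver: screwdriver with a black handle lying on the bench beside the puller, 200 mm long, origin mid-length on the bench; bystander
- spanner: steel spanner 150 mm long, 8 mm thick, lying on the bench; bystander
- flask: black vacuum flask, 82 mm in diameter, 224 mm high, standing; bystander
- stopper: black flask stopper, 62 mm in diameter, 34 mm high; bystander
- mug: white mug, 80 mm in diameter, 88 mm high; bystander
- carton: small carton 100 x 80 x 110 mm; bystander
There are look-alikes about, which are no part of the job. What is shaped like the puller but green is not meant.

How it is judged:
On the way, in this order (a step that is already met when the one before it is completed fails the run):
1. the spring is stretched by the puller (value of joint spring above 0.012 m and contact force between puller and spring_tail above 4 N), for 0.1 s.
2. the loop sits down round the post and holds the spring stretched without the puller (value of joint spring above 0.012 m and value of joint brake_arm below 0.03 rad and z of spring_loop in the frame of unwinder below 0.0535 m and contact force between puller and unwinder below 0.3 N), for 0.3 s.
At the end, for the whole second after the job is handed in: the loop alone holds the spring stretched 12 to 38 mm on the post, its bar under the head (at most 4 mm above its seat), brake arm home (under 0.03 rad); the puller lies flat at rest on the bench (within 6 mm, tilt under 0.1 rad), clear of the unwinder (all of step 2 and value of joint spring below 0.038 m and height (world z) of puller below 0.006 m and angle between puller's own z axis and vertical below 0.1 rad and linear speed of puller below 0.02 m/s); the robot touches nothing.
It fails at once if the spring is overstretched (over 45 mm) (value of joint spring above 0.045 m).
It fails at once if the spring is forced: over 40 N of contact on it (contact force between spring_tail and anything else above 40 N).
It fails at once if the gripper itself touches the unwinder or its spring (contact force between any of the fingers, the arm and unwinder above 1 N).
It fails at once if a bystander is moved by more than 30 mm (distance of any of screwdriver, spanner, flask, stopper, mug, carton from where it was at the start of the episode above 0.03 m).
It also fails if it takes over 72 s, if anything falls off the work surface, if the arm or the gripper's body presses on something with over 40 N, if the wrist force passes 120 N, or if a joint passes its speed limit or range.

## Working session

There is one attempt and no reset: what is moved stays moved. The work goes in short steps, Python scripts to look and compute and a tool call to move; the robot and the scene stay as the last step left them, time stands still between calls to the robot, and variables do not carry over. Pictures are saved under pics/ and viewed, and the job is handed in when it is done.

Besides the shell and the picture viewer there is one more tool, called after "Request:" as a command line: name --argument value ..., lists and objects as JSON in quotes. play_rows: Moves the arm, as the interface text tells. Its arguments: {"type":"object","properties":{"increments":{"type":"array"},"squeeze":{"type":"number"}},"required":["increments"]}

```bash
mkdir -p pics; ls
cat > h.py <<'E'
import numpy as np, cv2, sys
from scipy.spatial.transform import Rotation as R
from station import manip, viewer
def pic(name,fn):
    s=manip.state(); c=viewer.read_camera(name); cv2.imwrite('pics/'+fn+'.png',c['frame'])
    np.savez('pics/'+fn+'.npz',**{k:np.array(v) for k,v in c.items()},p=s['ee_pos'],r=s['ee_rot']); return c
def crop(fn,x0,y0,x1,y1,k,out):
    im=cv2.imread('pics/'+fn+'.png')[y0:y1,x0:x1]; cv2.imwrite('pics/'+out+'.png',cv2.resize(im,None,fx=k,fy=k,interpolation=cv2.INTER_CUBIC))
def ray(fn,u,v):
    d=np.load('pics/'+fn+'.npz')
    if 'view' in d:
        V=d['view']; r=np.array([(u-d['cx'])/d['fx'],-(v-d['cy'])/d['fy'],-1.]); C=np.linalg.inv(V)
    else:
        a=np.array([(u-d['cx'])/d['fx'],(v-d['cy'])/d['fy']]); t=np.linalg.norm(a); s=np.sin(t)/t if t>0 else 1
        r=np.array([a[0]*s,-a[1]*s,-np.cos(t)]); T=np.eye(4); T[:3,:3]=R.from_rotvec(d['r']).as_matrix(); T[:3,3]=d['p']; C=T@d['hand_eye']
    r=C[:3,:3]@r; return C[:3,3],r/np.linalg.norm(r)
def atz(fn,u,v,z):
    o,r=ray(fn,u,v); return o+r*(z-o[2])/r[2]
def proj(fn,P):
    d=np.load('pics/'+fn+'.npz'); P=np.append(P,1)
    if 'view' in d:
        c=d['view']@P; return np.array([d['cx']+d['fx']*c[0]/-c[2], d['cy']-d['fy']*c[1]/-c[2]])
    T=np.eye(4); T[:3,:3]=R.from_rotvec(d['r']).as_matrix(); T[:3,3]=d['p']
    c=np.linalg.inv(T@d['hand_eye'])@P; x,y,z=c[0],-c[1],-c[2]; rr=np.hypot(x,y); t=np.arctan2(rr,z)
    return np.array([d['cx']+d['fx']*t*x/rr,d['cy']+d['fy']*t*y/rr])
def tri(*obs):
    A=np.zeros((3,3));b=np.zeros(3);L=[]
    for fn,u,v in obs:
        o,r=ray(fn,u,v);M=np.eye(3)-np.outer(r,r);A+=M;b+=M@o;L.append((o,M))
    X=np.linalg.solve(A,b); return X,[np.linalg.norm(M@(X-o)) for o,M in L]
E
python3 - <<'E'
from h import *
print(manip.state())
for n in('side','top','wrist'):
    c=pic(n,n+'0'); print(n,[c[k] for k in c if k!='frame'])
E
```

```text
pics
{'clock': 0.0, 'q': array([ 1.23998542e+00,  2.38821439e-01, -1.42275143e-02,  1.31919522e+00,
       -7.27909802e-06,  1.57078457e+00]), 'dq': array([ 0.00029049, -0.00084396,  0.00064234,  0.00034921, -0.00062578,
       -0.00161764]), 'joint_efforts': array([ 1.32139656e-03, -5.38780940e+01,  3.46438336e+01,  1.84546353e-02,
        5.60982505e-05,  6.58963913e-06]), 'ee_pos': array([0.17039798, 0.49615654, 0.2306667 ]), 'ee_rot': array([-5.17213925e-01, -3.09848937e+00,  2.24494977e-03]), 'force': array([0.69361033, 0.02730742, 0.03698673]), 'wrist_torque': array([ 0.02530249, -0.04579817,  0.00012018]), 'width': 0.08564866919216708}
side [512.5073005048789, 512.5073005048789, 281.0874544047682, 211.20244038076748, array([[ 0.77485819, -0.63190291, -0.01713188, -0.38164405],
       [ 0.33591545,  0.38864862,  0.85797031, -0.21115223],
       [-0.53549566, -0.67056019,  0.51341352, -1.49521926],
       [ 0.        ,  0.        ,  0.        ,  1.        ]])]
top [440.34199598348783, 440.34199598348783, 275.89246810171886, 213.871563987522, array([[-0.02792143, -0.99956856, -0.009115  , -0.01633693],
       [ 0.98851931, -0.02896505,  0.1482923 , -0.47109882],
       [-0.14849234, -0.00486982,  0.98890157, -1.23812164],
       [ 0.        ,  0.        ,  0.        ,  1.        ]])]
wrist [325.19226210127806, 325.19226210127806, 272.0434206447548, 209.75447269284288, array([[ 4.71689140e-04,  9.54634960e-01,  2.97778224e-01,
         7.62071364e-02],
       [ 9.99999869e-01, -5.09204985e-04,  4.84112043e-05,
         4.22390331e-04],
       [ 1.97845184e-04,  2.97778162e-01, -9.54635075e-01,
        -1.41964049e-01],
       [ 0.00000000e+00,  0.00000000e+00,  0.00000000e+00,
         1.00000000e+00]])]
```

View pics/top0.png

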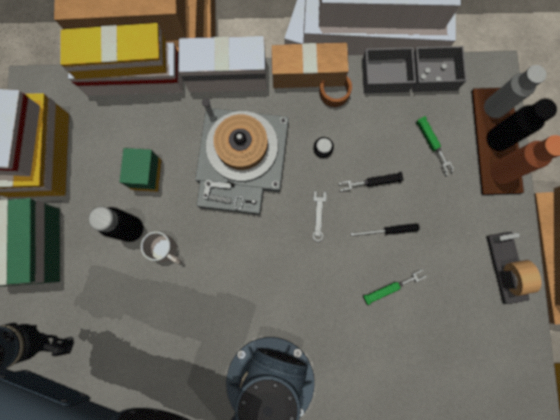

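View pics/side0.png

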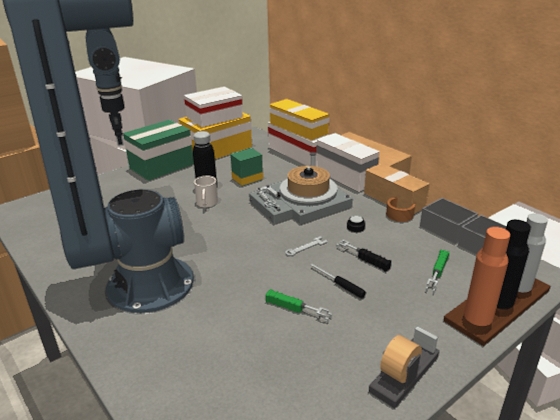

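View pics/wrist0.png

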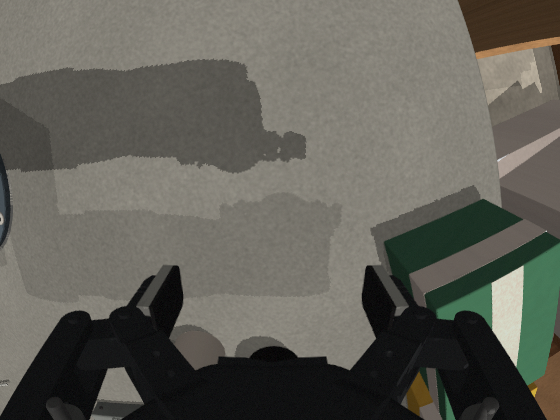

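Run:
```python
from h import *
crop('top0',185,100,305,220,6,'t0a'); crop('top0',325,160,425,210,8,'t0b'); crop('side0',245,150,405,280,5,'s0a')
```

```text
(no output)
```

View pics/t0a.png

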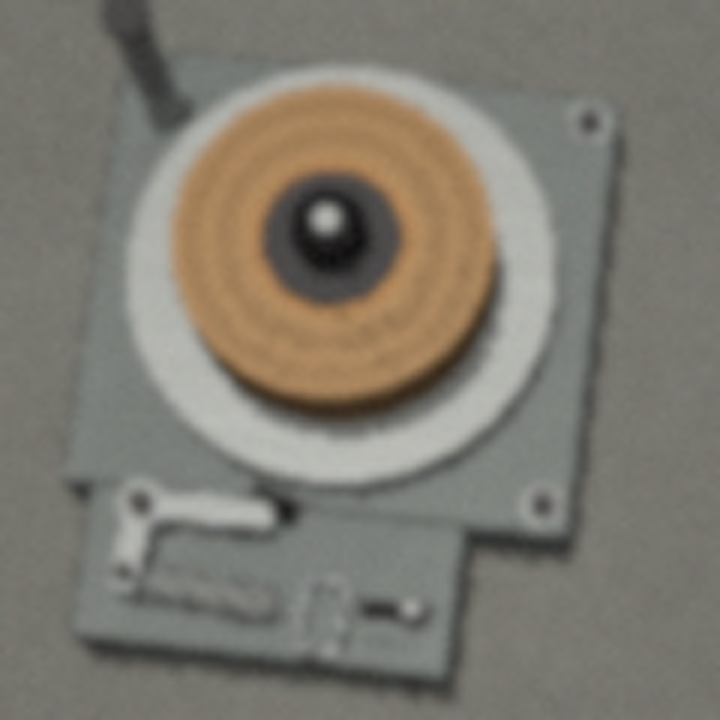

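View pics/t0b.png

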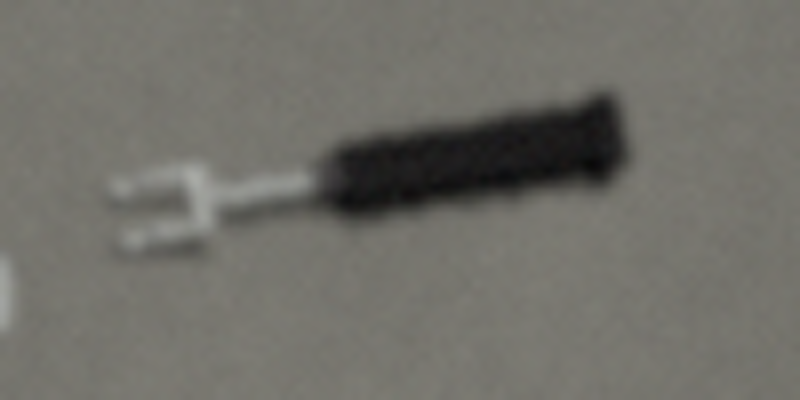

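View pics/s0a.png

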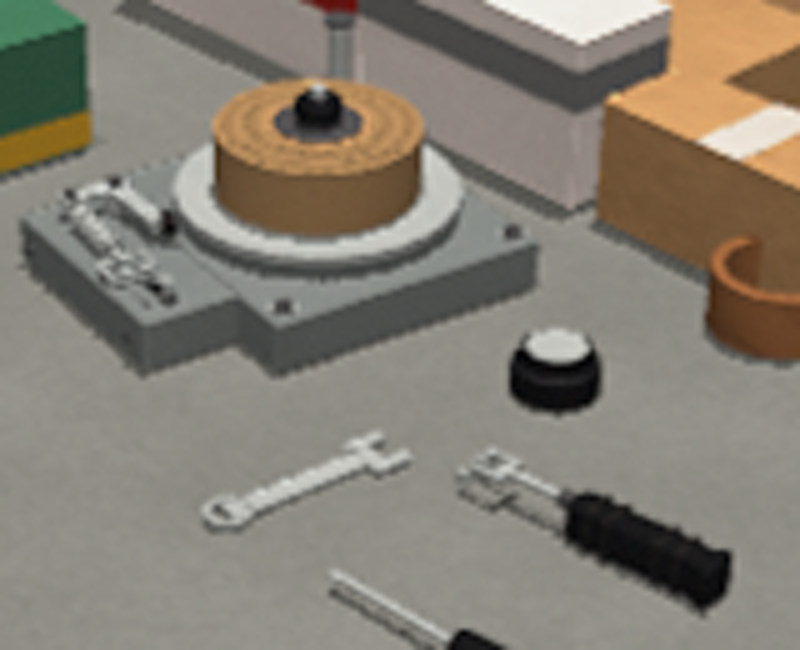

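Run:
```python
from h import *
f=lambda x0,y0,k,a,b:(x0+a/k-0.5+0.5/k,y0+b/k-0.5+.5/k)
for n,(a,b),z in [('flange',(615,138),.015),('hfront',(335,183),.015),('tipA',(115,190),.008),('tipB',(128,243),.008)]:
    print(n,atz('top0',*f(325,160,8,a,b),z))
for n,(a,b),z in [('ledge corner L',(78,635),.04),('ledge corner R',(447,677),.04),('hous L',(70,487),.04),('hous R',(575,548),.04),('inner R',(463,525),.04),('post',(412,608),.0565),('loopL',(300,605),.0495),('loop bar R',(343,617),.0495),('pin',(123,575),.0495),('pivot',(140,500),.05),('scr1',(540,505),.04),('scr2',(588,120),.04),('slot l',(365,605),.04)]:
    print(n,atz('top0',*f(185,100,6,a,b),z))
# height over: tcp camera side
for n,(a,b),z in [('post s',(163,292),.0565)]:
    print(n,atz('side0',*f(245,150,5,a,b),z))
```

```text
flange [ 0.57368005 -0.40516066  0.015     ]
hfront [ 0.55974908 -0.30056034  0.015     ]
tipA [ 0.56106145 -0.22007797  0.008     ]
tipB [ 0.54080735 -0.22391302  0.008     ]
ledge corner L [0.50105537 0.19594351 0.04      ]
ledge corner R [0.47535351 0.01848455 0.04      ]
hous L [0.57418415 0.19972802 0.04      ]
hous R [ 0.53665324 -0.04483591  0.04      ]
inner R [0.54962251 0.00907312 0.04      ]
post [0.5065106  0.03368746 0.0565    ]
loopL [0.51082989 0.08770058 0.0495    ]
loop bar R [0.50438688 0.06719418 0.0495    ]
pin [0.52797628 0.1725112  0.0495    ]
pivot [0.56442555 0.16407668 0.05      ]
scr1 [ 0.55840294 -0.0284958   0.04      ]
scr2 [ 0.75265236 -0.05764732  0.04      ]
slot l [0.51165286 0.05726668 0.04      ]
post s [0.49325251 0.02028298 0.0565    ]
```

```bash
cat >> h.py <<'E'
def down(yaw): # tool z down, tool x at yaw (deg) in world
    c,s=np.cos(np.radians(yaw)),np.sin(np.radians(yaw)); return R.from_matrix(np.array([[c,s,0],[s,-c,0],[0,0,-1.]]))
def plan(p1,yaw,n,grip,p0=None,r0=None):
    s=manip.state()
    p0=s['ee_pos'] if p0 is None else np.array(p0); r0=R.from_rotvec(s['ee_rot']) if r0 is None else r0
    r1=down(yaw); dr=(r0.inv()*r1).as_rotvec(degrees=True); p=np.array(p0,float); r=r0; rows=[]
    for i in range(n):
        tp=p0+(np.array(p1)-p0)*(i+1)/n; t=np.round(dr/n,2); d=np.round(r.inv().apply(tp-p)*100,2)
        rows.append(list(t)+list(d)+[grip]); p=p+r.apply(d/100); r=r*R.from_rotvec(t,degrees=True)
    for i in range(0,n,5): print('['+', '.join(','.join('%g'%(v+0.) for v in q) for q in rows[i:i+5])+']')
def st():
    s=manip.state(); m=R.from_rotvec(s['ee_rot']).as_matrix()
    print('t %.2f p %s yaw %.2f tilt %s f %s tq %s w %.4f'%(s['clock'],np.round(s['ee_pos'],4),np.degrees(np.arctan2(m[1,0],m[0,0])),np.round(np.degrees([m[0,2],m[1,2]]),2),np.round(s['force'],2),np.round(s['wrist_torque'],2),s['width']))
E
python3 - <<'E'
from h import *
st(); plan([.565,-.33,.25],97.1,20,1)
E
```

```text
t 0.15 p [0.1704 0.4962 0.2308] yaw 161.05 tilt [-0.02 -0.06] f [-0.3   0.09 -0.28] tq [-0.01 -0.03 -0.01] w 0.0852
[0,0,3.2,-3.21,-3.27,-0.09,1, 0,0,3.2,-3.38,-3.08,-0.09,1, 0,0,3.2,-3.55,-2.89,-0.1,1, 0,0,3.2,-3.71,-2.68,-0.09,1, 0,0,3.2,-3.85,-2.48,-0.09,1]
[0,0,3.2,-3.99,-2.25,-0.09,1, 0,0,3.2,-4.1,-2.03,-0.09,1, 0,0,3.2,-4.21,-1.8,-0.1,1, 0,0,3.2,-4.31,-1.56,-0.09,1, 0,0,3.2,-4.38,-1.32,-0.09,1]
[0,0,3.2,-4.45,-1.07,-0.09,1, 0,0,3.2,-4.51,-0.82,-0.1,1, 0,0,3.2,-4.54,-0.57,-0.09,1, 0,0,3.2,-4.56,-0.31,-0.09,1, 0,0,3.2,-4.58,-0.06,-0.09,1]
[0,0,3.2,-4.58,0.2,-0.09,1, 0,0,3.2,-4.55,0.46,-0.1,1, 0,0,3.2,-4.53,0.7,-0.09,1, 0,0,3.2,-4.47,0.96,-0.09,1, 0,0,3.2,-4.42,1.21,-0.09,1]
```

Request:
play_rows --increments '[0,0,3.2,-3.2,-3.3,-0.1,1,0,0,3.2,-3.4,-3.1,-0.1,1,0,0,3.2,-3.5,-2.9,-0.1,1,0,0,3.2,-3.7,-2.7,-0.1,1,0,0,3.2,-3.8,-2.5,-0.1,1]'

```text
clock: 0.65
ee_pos: [0.268, 0.2878, 0.2362]
ee_rot: [0.946, 2.996, -0.0]
force: [0.3, 0.6, 0.2]
width: 0.0853
```

Request:
play_rows --increments '[0,0,3.2,-4,-2.2,-0.1,1,0,0,3.2,-4.1,-2,-0.1,1,0,0,3.2,-4.2,-1.8,-0.1,1,0,0,3.2,-4.3,-1.6,-0.1,1,0,0,3.2,-4.4,-1.3,-0.1,1]'

```text
clock: 1.15
ee_pos: [0.3671, 0.0815, 0.2415]
ee_rot: [1.354, 2.834, 0.0]
force: [1.5, -0.2, 0.1]
width: 0.0854
```

Run:
```python
from h import *
st(); plan([.565,-.33,.25],97.1,11,1)
```

```text
t 1.15 p [0.3671 0.0815 0.2415] yaw 128.92 tilt [0.02 0.01] f [ 1.49 -0.17  0.15] tq [ 0.09 -0.1  -0.05] w 0.0854
[0,0,2.89,-4.04,-0.95,-0.08,1, 0,0,2.89,-4.08,-0.75,-0.07,1, 0,0,2.89,-4.12,-0.54,-0.08,1, 0,0,2.89,-4.14,-0.33,-0.08,1, 0,0,2.89,-4.15,-0.12,-0.08,1]
[0,0,2.89,-4.15,0.09,-0.07,1, 0,0,2.89,-4.14,0.29,-0.08,1, 0,0,2.89,-4.12,0.51,-0.08,1, 0,0,2.89,-4.09,0.71,-0.08,1, 0,0,2.89,-4.05,0.92,-0.07,1]
[0,0,2.89,-3.99,1.12,-0.08,1]
```

Request:
play_rows --increments '[0,0,2.9,-4,-1,-0.1,1,0,0,2.9,-4.1,-0.8,-0.1,1,0,0,2.9,-4.1,-0.5,-0.1,1,0,0,2.9,-4.1,-0.3,-0.1,1,0,0,2.9,-4.2,-0.1,0,1]'

```text
clock: 1.65
ee_pos: [0.4573, -0.1053, 0.2454]
ee_rot: [1.702, 2.641, 0.0]
force: [1.0, 1.2, 0.6]
width: 0.0852
```

Request:
play_rows --increments '[0,0,2.9,-4.1,0.1,-0.1,1,0,0,2.9,-4.1,0.3,0,1,0,0,2.9,-4.1,0.5,-0.1,1,0,0,2.9,-4.1,0.7,-0.1,1,0,0,2.8,-4,0.9,0,1]'

```text
clock: 2.15
ee_pos: [0.5468, -0.2908, 0.2481]
ee_rot: [-2.019, -2.407, 0.0]
force: [-0.2, 0.6, 0.9]
width: 0.0854
```

Request:
play_rows --increments '[0,0,2.8,-4,1.1,0,1,0,0,0,0,0,0,1]'

```text
clock: 2.35
ee_pos: [0.5653, -0.3306, 0.2459]
ee_rot: [-2.079, -2.354, 0.002]
force: [-0.5, 1.0, -0.4]
width: 0.0855
```

Run:
```python
from h import *
st(); pic('wrist','w1'); pic('top','t1')
crop('t1',325,160,425,210,8,'t1b')
```

```text
t 2.35 p [ 0.5653 -0.3306  0.2459] yaw 97.09 tilt [-0.08 -0.  ] f [-0.48  0.95 -0.42] tq [0.03 0.06 0.01] w 0.0855
```

View pics/w1.png

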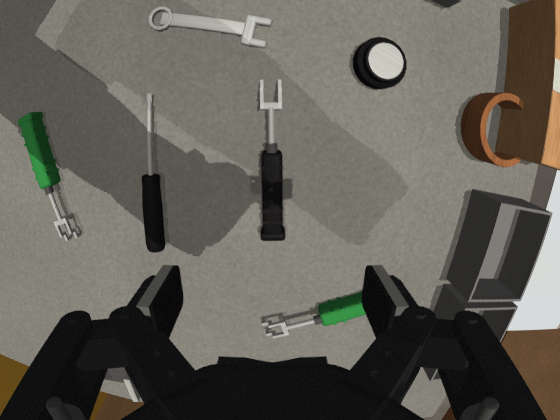

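Run:
```python
from h import *
crop('w1',225,65,325,250,4,'w1b')
```

```text
(no output)
```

View pics/w1b.png

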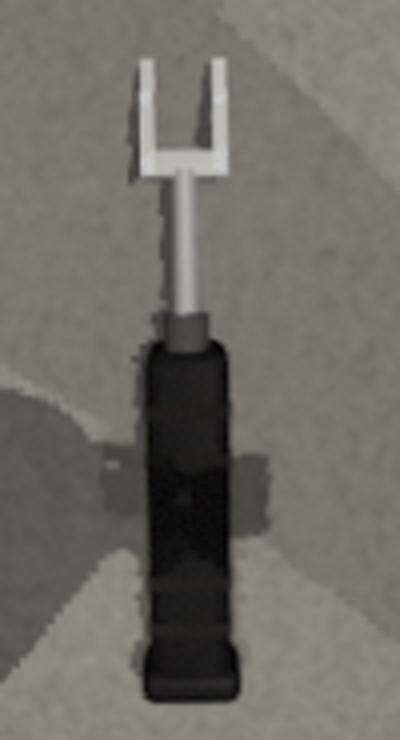

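Run:
```python
from h import *
f=lambda a,b:(225+(a+.5)/4-.5,65+(b+.5)/4-.5)
P={}
for n,(a,b),z in [('front',(188,343),.028),('rearTop',(193,680),.03),('rearBot',(193,702),.0),('tipL',(147,59),.016),('tipR',(219,59),.016),('bridgeL',(140,176),.022),('bridgeR',(229,176),.022)]:
    P[n]=atz('w1',*f(a,b),z); print(n,P[n])
tip=(P['tipL']+P['tipR'])/2
d=tip-P['rearTop']; print('len',np.linalg.norm(d[:2]),'ang',np.degrees(np.arctan2(d[1],d[0])), np.linalg.norm((P['tipL']-P['tipR'])[:2]))
d/=np.linalg.norm(d[:2]); print('origin est', tip-d*132, (tip-d*.132), P['rearTop']+d*.057, P['front']-d*.05)
```

```text
front [ 0.56061102 -0.29771624  0.028     ]
rearTop [ 0.57432474 -0.39590234  0.03      ]
rearBot [ 0.57681639 -0.41531886  0.        ]
tipL [ 0.53929211 -0.21961654  0.016     ]
tipR [ 0.55928157 -0.21715117  0.016     ]
bridgeL [ 0.54165739 -0.25320471  0.022     ]
bridgeR [ 0.56611265 -0.25017333  0.022     ]
len 0.1792755056324818 ang 98.02826321846236 0.020140924530375474
origin est [  18.98461403 -130.92469094   10.32415667] [ 0.56772217 -0.34909016  0.02630816] [ 0.56636403 -0.33946098  0.02554875] [ 0.5675941 -0.3472262  0.0319046]
```

Run:
```python
from h import *
st(); plan([.5676,-.3485,.05],98,5,1)
```

```text
t 2.45 p [ 0.564  -0.3271  0.247 ] yaw 97.29 tilt [-0.1   0.07] f [ 0.11  1.02 -0.19] tq [0.04 0.01 0.02] w 0.0853
[-0.02,-0.02,-0.14,-0.44,0.02,3.94,1, -0.02,-0.02,-0.14,-0.44,0.02,3.94,1, -0.02,-0.02,-0.14,-0.43,0.02,3.94,1, -0.02,-0.02,-0.14,-0.44,0.02,3.94,1, -0.02,-0.02,-0.14,-0.43,0.01,3.94,1]
```

Request:
play_rows --increments '[0,0,-0.15,-0.45,0,3.5,1,0,0,-0.15,-0.45,0,3.5,1,0,0,-0.15,-0.45,0,3.5,1,0,0,-0.15,-0.45,0,3,1,0,0,-0.1,-0.4,0,2.5,1]'

```text
clock: 2.95
ee_pos: [0.5663, -0.3467, 0.0872]
ee_rot: [-2.057, -2.373, 0.0]
force: [0.6, -0.3, 0.7]
width: 0.0855
```

Request:
play_rows --increments '[0,0,0,0,0,0,1,0,0,0,0,0,0,1,0,0,0,0,0,0,1]'

```text
clock: 3.25
ee_pos: [0.568, -0.3482, 0.0905]
ee_rot: [2.058, 2.371, 0.001]
force: [0.1, -0.8, -0.3]
width: 0.0854
```

Run:
```python
from h import *
st(); pic('wrist','w2'); st()
```

```text
t 3.25 p [ 0.568  -0.3482  0.0905] yaw 98.09 tilt [ 0.13 -0.08] f [ 0.14 -0.8  -0.28] tq [-0.   -0.03 -0.03] w 0.0854
t 3.30 p [ 0.5681 -0.3483  0.0905] yaw 98.08 tilt [ 0.14 -0.09] f [-0.07 -0.57  0.37] tq [ 0.02 -0.01 -0.05] w 0.0855
```

View pics/w2.png

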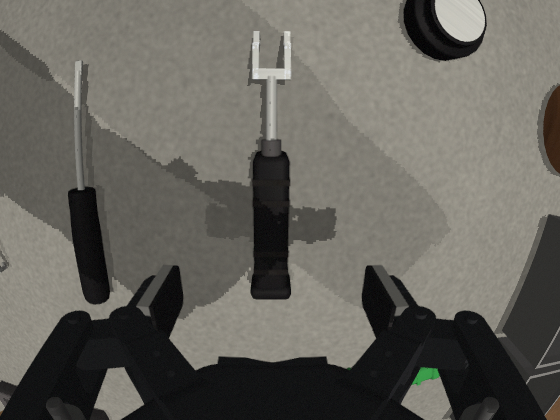

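Run:
```python
from h import *
crop('w2',230,25,310,305,3,'w2b')
a=atz('w2',271,151,.029); b=atz('w2',253,35,.016);c=atz('w2',288,35,.016); m=(b+c)/2; d=m-a; print(a,b,c,m,np.degrees(np.arctan2(d[1],d[0])),np.linalg.norm(d[:2]))
d/=np.linalg.norm(d[:2]); print(a-.05*d,m-.132*d); plan([.5678,-.3487,.003],98.1,3,1)
```

```text
[ 0.56020731 -0.29726318  0.029     ] [ 0.53776082 -0.22292155  0.016     ] [ 0.56035719 -0.21972463  0.016     ] [ 0.54905901 -0.22132309  0.016     ] 98.35159217936871 0.07675403407275498
[ 0.56746967 -0.34673295  0.03746861] [ 0.56823163 -0.35192328  0.03835713]
[0.04,0.04,-0.01,-0.01,-0.02,2.92,1, 0.04,0.04,-0.01,0,-0.01,2.92,1, 0.04,0.04,-0.01,-0.01,-0.01,2.91,1]
```

View pics/w2b.png

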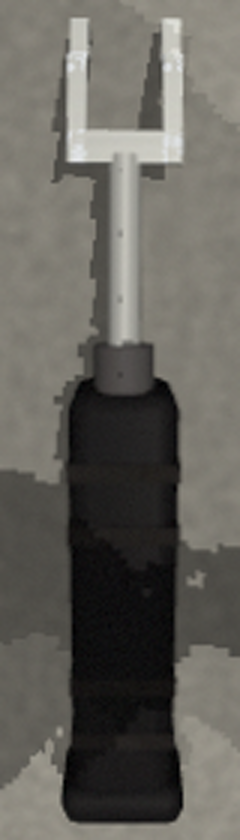

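Request:
play_rows --increments '[0,0,0,0,0,3,1,0,0,0,0,0,2.5,1,0,0,0,0,0,2,1,0,0,0,0,0,0,1,0,0,0,0,0,0,1]'

```text
clock: 3.8
ee_pos: [0.5677, -0.3485, 0.0146]
ee_rot: [2.059, 2.371, 0.0]
force: [0.4, -0.3, 0.3]
width: 0.0853
```

Run:
```python
from h import *
st()
```

```text
t 3.80 p [ 0.5677 -0.3485  0.0146] yaw 98.05 tilt [ 0.06 -0.04] f [ 0.43 -0.33  0.33] tq [ 0.   -0.03 -0.01] w 0.0853
```

Request:
play_rows --increments '[0,0,0,0,0,1.1,1,0,0,0,0,0,0,0.2,0,0,0,0,0,0,-0.4,0,0,0,0,0,0,-1,0,0,0,0,0,0,-1]' --squeeze 80

```text
clock: 4.3
ee_pos: [0.5674, -0.3485, 0.0027]
ee_rot: [2.06, 2.371, 0.0]
force: [0.2, 0.2, -0.6]
width: 0.0284
```

Request:
play_rows --increments '[0,0,0,0,0,0,-1,0,0,0,0,0,0,-1,0,0,0,0,0,0,-1,0,0,0,0,0,0,-1,0,0,0,0,0,0,-1]' --squeeze 80

```text
clock: 4.8
ee_pos: [0.5675, -0.3486, 0.0029]
ee_rot: [2.06, 2.371, 0.0]
force: [0.4, 1.0, 6.1]
width: 0.0228
```

Run:
```python
from h import *
st()
```

```text
t 4.80 p [ 0.5675 -0.3486  0.0029] yaw 98.04 tilt [ 0.04 -0.04] f [0.41 0.98 6.14] tq [ 0.07  0.15 -0.03] w 0.0228
```

Request:
play_rows --increments '[0,0,0,0,0,-1,-1,0,0,0,0,0,-3,-1,0,0,0,0,0,-4.5,-1,0,0,0,0,0,-4.5,-1,0,0,0,0,0,-4.5,-1]'

```text
clock: 5.3
ee_pos: [0.5667, -0.348, 0.1794]
ee_rot: [-2.06, -2.371, 0.0]
force: [0.4, -0.8, -0.3]
width: 0.0224
```

Run:
```python
from h import *
st(); plan([.4775,-.119,.18],82,8,-1)
```

```text
t 5.30 p [ 0.5667 -0.348   0.1794] yaw 98.05 tilt [-0.03  0.01] f [ 0.43 -0.75 -0.28] tq [-0.03 -0.06 -0.04] w 0.0224
[0,0,2.01,2.99,-0.7,-0.01,-1, 0,0,2.01,2.96,-0.81,0,-1, 0,0,2.01,2.94,-0.91,-0.01,-1, 0,0,2.01,2.9,-1.01,-0.01,-1, 0,0,2.01,2.86,-1.12,0,-1]
[0,0,2.01,2.82,-1.21,-0.01,-1, 0,0,2.01,2.78,-1.31,-0.01,-1, 0,0,2.01,2.73,-1.41,-0.01,-1]
```

Request:
play_rows --increments '[0,0,2,3,-0.7,0,-1,0,0,2,3,-0.8,0,-1,0,0,2,2.9,-0.9,0,-1,0,0,2,2.9,-1,0,-1,0,0,2,2.9,-1.1,0,-1]'

```text
clock: 5.8
ee_pos: [0.511, -0.2036, 0.1777]
ee_rot: [-2.261, -2.181, 0.0]
force: [0.0, -1.0, -1.1]
width: 0.0225
```

Request:
play_rows --increments '[0,0,2,2.8,-1.2,0,-1,0,0,2,2.8,-1.3,0,-1,0,0,2,2.7,-1.4,0,-1,0,0,0,0,0,0,-1,0,0,0,0,0,0,-1]'

```text
clock: 6.3
ee_pos: [0.4786, -0.1187, 0.1779]
ee_rot: [2.368, 2.064, 0.0]
force: [0.2, -0.1, -1.3]
width: 0.0225
```

Run:
```python
from h import *
st(); pic('wrist','w3'); st()
```

```text
t 6.30 p [ 0.4786 -0.1187  0.1779] yaw 82.15 tilt [ 0.04 -0.03] f [ 0.25 -0.09 -1.26] tq [-0.03  0.02 -0.03] w 0.0225
t 6.35 p [ 0.4789 -0.1193  0.1778] yaw 82.10 tilt [ 0.04 -0.03] f [ 0.47  0.04 -1.3 ] tq [ 0.01 -0.03  0.02] w 0.0226
```

View pics/w3.png

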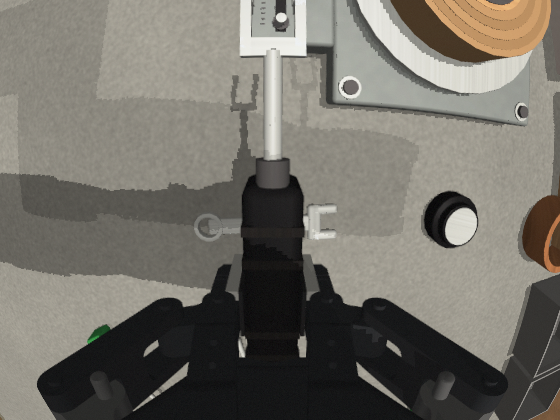

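Run:
```python
from h import *
plan([.435,0.0,.2],81.8,4,-1)
```

```text
[0.01,0.01,0.07,2.8,-1.5,-0.56,-1, 0.01,0.01,0.07,2.8,-1.5,-0.56,-1, 0.01,0.01,0.07,2.8,-1.5,-0.55,-1, 0.01,0.01,0.07,2.8,-1.51,-0.56,-1]
```

Request:
play_rows --increments '[0,0,0.1,2.8,-1.5,-0.6,-1,0,0,0.1,2.8,-1.5,-0.6,-1,0,0,0.1,2.8,-1.5,-0.6,-1,0,0,0,2.8,-1.5,-0.6,-1,0,0,0,0,0,0,-1]'

```text
clock: 6.85
ee_pos: [0.4347, 0.0018, 0.2021]
ee_rot: [2.374, 2.058, 0.001]
force: [-0.3, -0.6, -0.6]
width: 0.0225
```

Request:
play_rows --increments '[0,0,0,0,0,0,-1,0,0,0,0,0,0,-1]'

```text
clock: 7.05
ee_pos: [0.4356, -0.0007, 0.2012]
ee_rot: [2.376, 2.055, -0.0]
force: [0.4, 0.6, -0.6]
width: 0.0229
```

Run:
```python
from h import *
st(); pic('wrist','w4'); st()
```

```text
t 7.05 p [ 0.4356 -0.0007  0.2012] yaw 81.70 tilt [-0.   -0.02] f [ 0.43  0.59 -0.58] tq [-0.03 -0.01  0.  ] w 0.0229
t 7.10 p [ 0.4355 -0.0008  0.2011] yaw 81.68 tilt [-0.01 -0.02] f [ 0.1  -1.02 -1.8 ] tq [-0.03 -0.   -0.01] w 0.0226
```

View pics/w4.png

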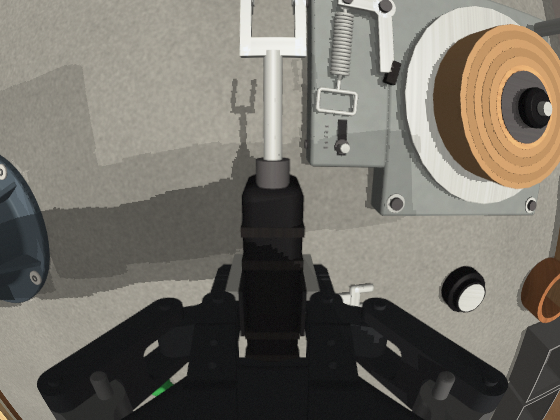

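Run:
```python
from h import *
crop('w4',300,0,420,190,4,'w4b')
```

```text
(no output)
```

View pics/w4b.png

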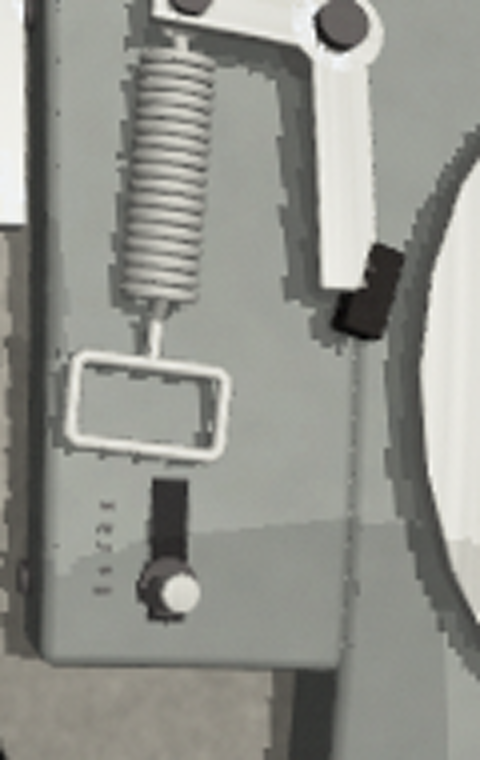

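Run:
```python
from h import *
f=lambda a,b:(300+(a+.5)/4-.5,0+(b+.5)/4-.5)
P={}
for n,(a,b),z in [('barL',(75,443),.0495),('barR',(219,458),.0495),('nearL',(85,356),.0495),('nearR',(224,373),.0495),('post',(181,592),.0565),('pinTop',(192,0),.064),('coiltop',(182,50),.0495),('pivot',(342,20),.06),('ledgeBL',(42,660),.04),('ledgeBR',(335,668),.04),('ledgeTL',(32,20),.04),('slotTop',(170,480),.04),('slotBot',(165,621),.04)]:
    P[n]=atz('w4',*f(a,b),z); print(n,np.round(P[n],4))
bar=(P['barL']+P['barR'])/2; nr=(P['nearL']+P['nearR'])/2
print('bar',bar,'near',nr,'dir',np.degrees(np.arctan2(*(nr-bar)[[1,0]])))
v=P['barR']-P['barL'];print('barw',np.linalg.norm(v),np.degrees(np.arctan2(v[1],v[0])))
v=P['ledgeTL']-P['ledgeBL'];print('ledge dir',np.degrees(np.arctan2(v[1],v[0])))
v=P['ledgeBR']-P['ledgeBL'];print('ledge x dir',np.degrees(np.arctan2(v[1],v[0])),np.linalg.norm(v))
v=P['slotTop']-P['slotBot'];print('slot',np.degrees(np.arctan2(v[1],v[0])),np.linalg.norm(v))
# unwinder frame from ledge corner (-150,-75)
for yaw in (-8.2,):
    r=R.from_euler('z',yaw,degrees=True); o=P['ledgeBL']-r.apply([-.15,-.075,.04]); print('o',o)
    for k in P: print(k,np.round(1e3*r.inv().apply(P[k]-o),1))
```

```text
barL [0.4878 0.0705 0.0495]
barR [0.5205 0.0636 0.0495]
nearL [0.4927 0.0899 0.0495]
nearR [0.5241 0.083  0.0495]
post [0.5067 0.0348 0.0565]
pinTop [0.5262 0.1679 0.064 ]
coiltop [0.5258 0.1602 0.0495]
pivot [0.5619 0.1636 0.06  ]
ledgeBL [0.4751 0.0204 0.04  ]
ledgeBR [0.5474 0.0095 0.04  ]
ledgeTL [0.4941 0.1732 0.04  ]
slotTop [0.5105 0.0593 0.04  ]
slotBot [0.5055 0.026  0.04  ]
bar [0.50418493 0.0670721  0.0495    ] near [0.50842036 0.08644826 0.0495    ] dir 77.66967396292519
barw 0.03342979658331418 -11.91999261640111
ledge dir 82.89265258857895
ledge x dir -8.613835395687188 0.07315172287220029
slot 81.54152123528002 0.03362295345256192
o [ 6.34232479e-01  7.32880650e-02 -2.08166817e-17]
barL [-144.5  -23.6   49.5]
barR [-111.2  -25.8   49.5]
nearL [-142.4   -3.7   49.5]
nearR [-110.4   -6.1   49.5]
post [-120.8  -56.3   56.5]
pinTop [-120.4   78.2   64. ]
coiltop [-119.7   70.5   49.5]
pivot [-84.5  79.1  60. ]
ledgeBL [-150.  -75.   40.]
ledgeBR [-76.9 -75.5  40. ]
ledgeTL [-152.9   78.9   40. ]
slotTop [-120.5  -31.5   40. ]
slotBot [-120.6  -65.2   40. ]
```

Run:
```python
from h import *
plan([.4792,-.0487,.12],77.8,4,-1)
```

```text
[0,0.01,0.97,-1.03,1.26,2.03,-1, 0,0.01,0.97,-1,1.27,2.03,-1, 0,0.01,0.97,-0.99,1.29,2.02,-1, 0,0.01,0.97,-0.96,1.3,2.03,-1]
```

Request:
play_rows --increments '[0,0,0.97,-1.03,1.26,2,-1,0,0,0.97,-1,1.27,2,-1,0,0,0.97,-1,1.3,2,-1,0,0,0.97,-0.96,1.3,2,-1,0,0,0,0,0,0,-1]'

```text
clock: 7.6
ee_pos: [0.4786, -0.0497, 0.1187]
ee_rot: [-2.445, -1.969, 0.005]
force: [-0.1, 0.0, -0.9]
width: 0.0225
```

Request:
play_rows --increments '[0,0,0,0,0,2,-1,0,0,0,0,0,1,-1,0,0,0,0,0,0,-1,0,0,0,0,0,0,-1,0,0,0,0,0,0,-1]'

```text
clock: 8.1
ee_pos: [0.4793, -0.0478, 0.0922]
ee_rot: [2.443, 1.974, 0.001]
force: [-0.8, -1.0, -1.4]
width: 0.0226
```

Run:
```python
from h import *
st(); pic('wrist','w5'); pic('top','t5'); pic('side','s5'); st()
crop('w5',200,0,340,80,5,'w5b');crop('t5',190,170,290,230,7,'t5b');crop('s5',235,160,335,240,7,'s5b')
```

```text
t 8.10 p [ 0.4793 -0.0478  0.0922] yaw 77.88 tilt [ 0.07 -0.01] f [-0.81 -0.96 -1.4 ] tq [-0.04 -0.02  0.05] w 0.0226
t 8.25 p [ 0.4792 -0.0478  0.092 ] yaw 77.88 tilt [ 0.06 -0.01] f [ 1.13 -0.56 -1.03] tq [ 0.06  0.04 -0.01] w 0.0227
```

View pics/w5b.png

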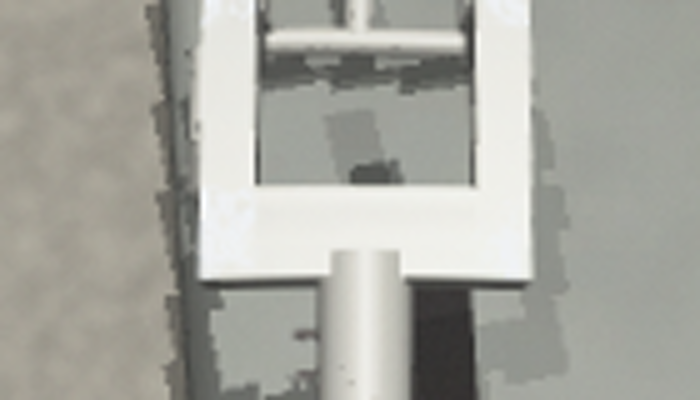

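View pics/t5b.png

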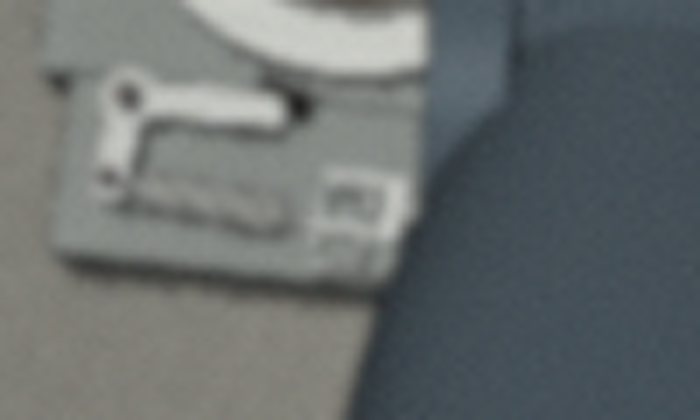

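View pics/s5b.png

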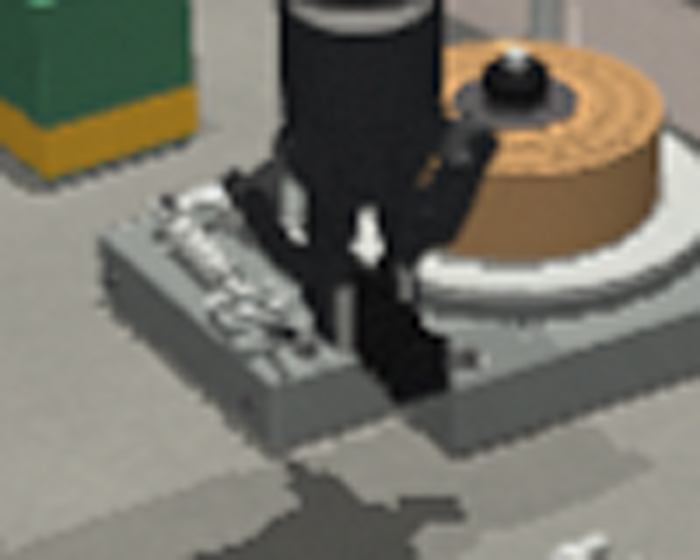

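Run:
```python
from h import *
p=np.array([.4793,-.0478,.0922]); r=down(77.88)
f=lambda a,b:(200+(a+.5)/5-.5,(b+.5)/5-.5)
# bridge top z ~ .092-.0029+.0265
for a,b in [(200,280),(533,280),(257,185),(473,185)]:
    w=atz('w5',*f(a,b),p[2]-.0029+.0255); print('fork tool mm',np.round(1e3*r.inv().apply(w-p),1))
for a,b in [(265,40),(470,40)]:
    w=atz('w5',*f(a,b),.0495); print('near bar',w,np.round(1e3*r.inv().apply(w-p),1))
# predicted hook tip in t5
f7=lambda a,b:(190+(a+.5)/7-.5,170+(b+.5)/7-.5)
g=lambda q:((q[0]-190+.5)*7-.5,(q[1]-170+.5)*7-.5)
for x,y,z in [(.132,.012,-.0126-.0035),(.132,-.012,-.0161),(.118,-.012,-.0161),(.118,.012,-.0161)]:
    print(x,y,np.round(g(proj('t5',p+r.apply([x,y,z]))),0))
for P in [(.4878,.0705,.0495),(.5205,.0636,.0495),(.4927,.0899,.0495),(.5241,.083,.0495)]: print(np.round(g(proj('t5',np.array(P))),0))
crop('t5',228,188,252,212,25,'t5c')
```

```text
fork tool mm [ 97.2 -11.9 -22.6]
fork tool mm [ 97.3  12.1 -22.6]
fork tool mm [104.4  -7.8 -22.6]
fork tool mm [104.4   7.8 -22.6]
near bar [0.4974266  0.08905708 0.0495    ] [137.6 -11.   42.7]
near bar [0.51993738 0.08428219 0.0495    ] [137.7  12.   42.7]
0.132 0.012 [322. 169.]
0.132 -0.012 [310. 228.]
0.118 -0.012 [345. 234.]
0.118 0.012 [357. 175.]
[358. 270.]
[373. 191.]
[310. 260.]
[326. 184.]
```

View pics/t5c.png

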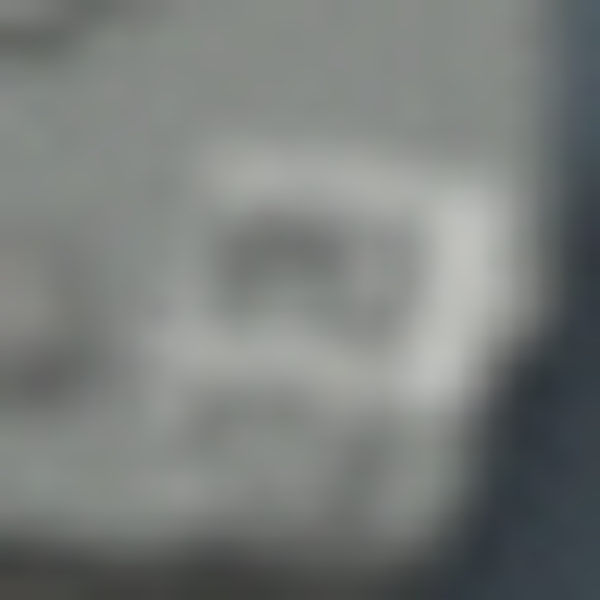

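Request:
play_rows --increments '[0,0,0,0,0,1.5,-1,0,0,0,0,0,1,-1,0,0,0,0,0,0.5,-1,0,0,0,0,0,0,-1,0,0,0,0,0,0,-1]'

```text
clock: 8.75
ee_pos: [0.479, -0.0478, 0.0615]
ee_rot: [2.444, 1.974, -0.0]
force: [0.0, 0.2, -1.2]
width: 0.0226
```

Run:
```python
from h import *
st(); plan([.4792,-.0480,.0429],77.8,3,-1)
pic('wrist','w6');crop('w6',200,0,340,80,5,'w6b');pic('top','t6');crop('t6',215,175,265,215,14,'t6b')
```

```text
t 8.75 p [ 0.479  -0.0478  0.0615] yaw 77.87 tilt [-0.   -0.01] f [ 0.03  0.2  -1.22] tq [-0.03 -0.01 -0.04] w 0.0226
[0,0,0.02,0,0.01,0.62,-1, 0,0,0.02,-0.01,0.01,0.62,-1, 0,0,0.02,0,0.01,0.62,-1]
```

View pics/w6b.png

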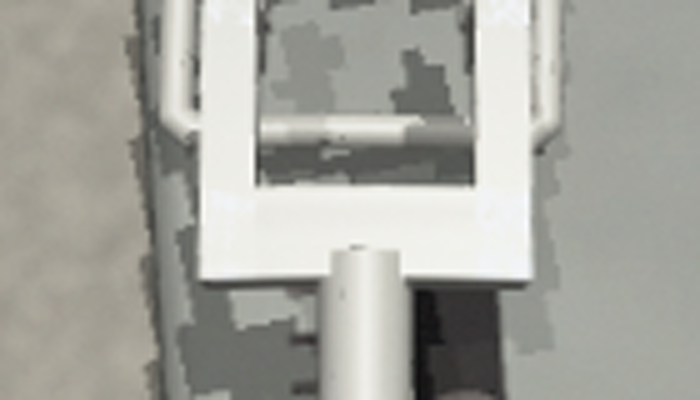

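View pics/t6b.png

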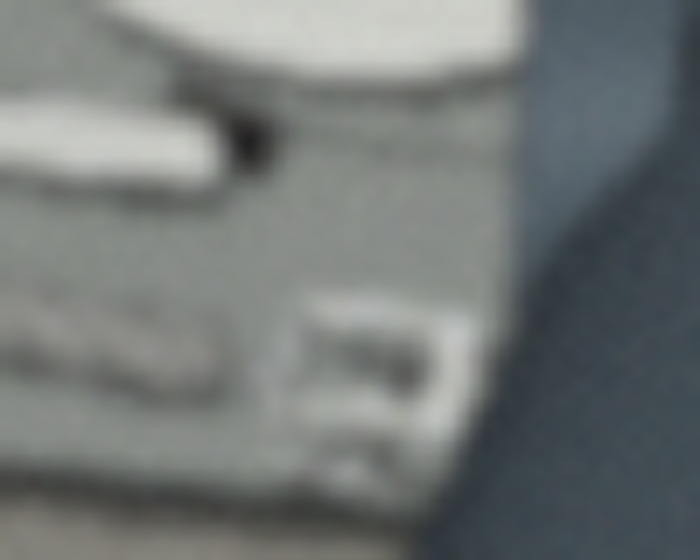

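Run:
```python
from h import *
d=np.load('pics/w6.npz');p=d['p'];r=R.from_rotvec(d['r'])
f=lambda a,b:(200+(a+.5)/5-.5,(b+.5)/5-.5)
for a,b in [(162,100),(561,100),(260,129),(470,129)]:
    w=atz('w6',*f(a,b),.0495); print(np.round(1e3*r.inv().apply(w-p),1))
```

```text
[121.5 -18.9  12. ]
[121.5  18.4  12. ]
[118.2  -9.7  12. ]
[118.2   9.8  12. ]
```

Request:
play_rows --increments '[0,0,0,0,0,0.8,-1,0,0,0,0,0,0.7,-1,0,0,0,0,0,0.3,-1,0,0,0,0,0,0,-1,0,0,0,0,0,0,-1]'

```text
clock: 9.35
ee_pos: [0.4788, -0.0479, 0.0432]
ee_rot: [-2.444, -1.974, 0.0]
force: [-0.8, 0.2, -1.1]
width: 0.0228
```

Run:
```python
from h import *
st()
pic('wrist','w7');crop('w7',200,0,340,80,5,'w7b');st()
d=np.load('pics/w7.npz');p=d['p'];r=R.from_rotvec(d['r'])
```

```text
t 9.35 p [ 0.4788 -0.0479  0.0432] yaw 77.87 tilt [-0.02 -0.  ] f [-0.78  0.22 -1.12] tq [-0.05 -0.02 -0.03] w 0.0228
t 9.40 p [ 0.4789 -0.0478  0.0434] yaw 77.87 tilt [-0. -0.] f [-0.06  0.8  -0.72] tq [-0.01 -0.04  0.02] w 0.0226
```

View pics/w7b.png

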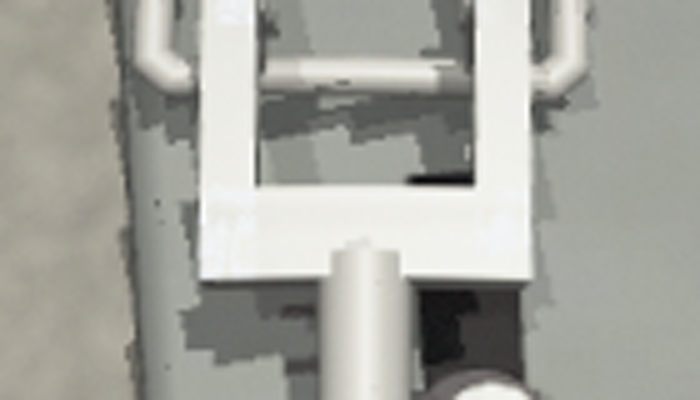

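Request:
play_rows --increments '[0,0,0,0,0,0.07,-1,0,0,0,0,0,0,-1,0,0,0,-0.3,0,0,-1,0,0,0,-0.3,0,0,-1,0,0,0,-0.2,0,0,-1]'

```text
clock: 9.9
ee_pos: [0.4771, -0.0559, 0.0427]
ee_rot: [-2.444, -1.974, -0.0]
force: [-0.5, 1.4, -1.8]
width: 0.0228
```

Request:
play_rows --increments '[0,0,0,-0.2,0,0,-1,0,0,0,0,0,0,-1]'

```text
clock: 10.1
ee_pos: [0.4768, -0.0579, 0.0427]
ee_rot: [2.444, 1.974, 0.0]
force: [-0.3, -0.0, -0.5]
width: 0.0226
```

Run:
```python
from h import *
st()
pic('wrist','w8');crop('w8',200,0,340,80,5,'w8b');st()
pic('top','t8');crop('t8',190,170,290,230,7,'t8b')
pic('side','s8');crop('s8',235,160,335,240,7,'s8b')
```

```text
t 10.10 p [ 0.4768 -0.0579  0.0427] yaw 77.84 tilt [ 0.01 -0.  ] f [-0.32 -0.01 -0.54] tq [ 0.07 -0.04  0.03] w 0.0226
t 10.15 p [ 0.4767 -0.0578  0.0426] yaw 77.85 tilt [-0.   -0.01] f [ 0.38  0.15 -0.63] tq [-0.01 -0.06  0.04] w 0.0227
```

View pics/w8b.png

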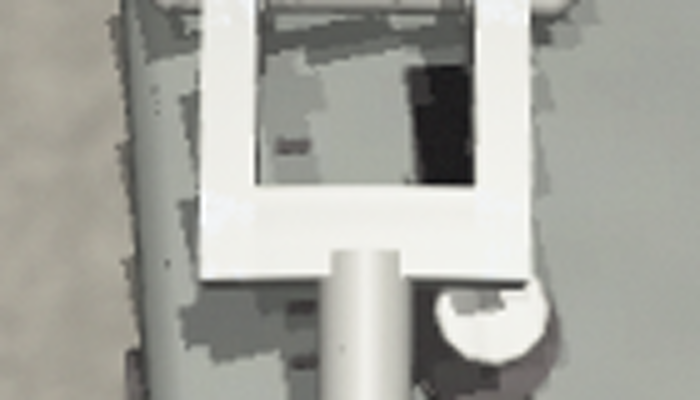

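View pics/t8b.png

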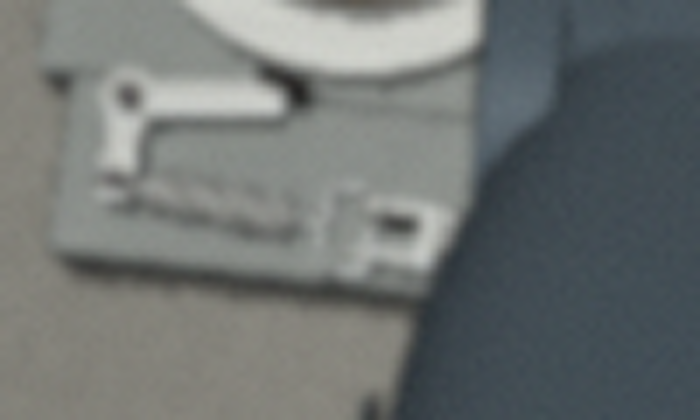

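View pics/s8b.png

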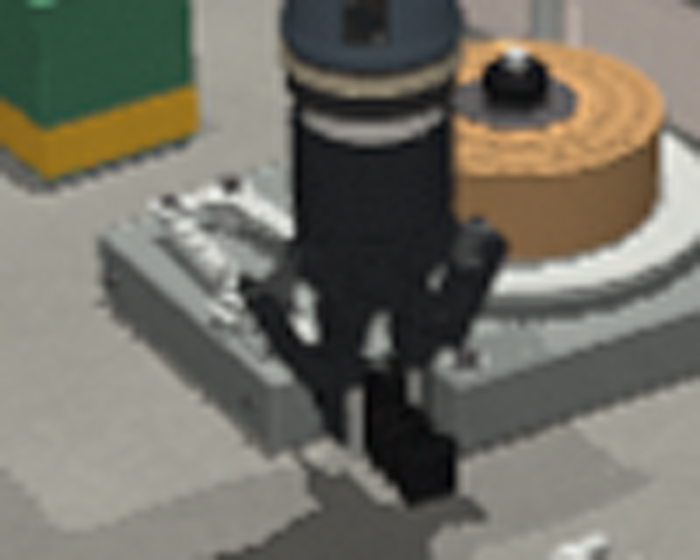

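Request:
play_rows --increments '[0,0,0,-0.3,0,0,-1,0,0,0,-0.2,0,-0.4,-1,0,0,0,0,0,-0.5,-1,0,0,0,0,0,-0.4,-1,0,0,0,0,0,0,-1]'

```text
clock: 10.75
ee_pos: [0.4762, -0.0619, 0.0562]
ee_rot: [-2.443, -1.975, -0.003]
force: [1.8, 6.1, -1.9]
width: 0.0226
```

Run:
```python
from h import *
st()
plan([.4876,-.0975,.0557],81.8,8,-1)
pic('wrist','w9');crop('w9',200,0,340,80,5,'w9b')
pic('top','t9');crop('t9',190,170,290,230,7,'t9b')
```

```text
t 10.75 p [ 0.4762 -0.0619  0.0562] yaw 77.90 tilt [0.06 0.07] f [ 1.79  6.11 -1.92] tq [ 0.97 -0.3  -0.1 ] w 0.0226
[0.01,-0.01,-0.49,-0.4,0.23,0.01,-1, 0.01,-0.01,-0.49,-0.41,0.23,0,-1, 0.01,-0.01,-0.49,-0.41,0.23,0.01,-1, 0.01,-0.01,-0.49,-0.41,0.22,0,-1, 0.01,-0.01,-0.49,-0.41,0.22,0.01,-1]
[0.01,-0.01,-0.49,-0.42,0.22,0,-1, 0.01,-0.01,-0.49,-0.41,0.21,0.01,-1, 0.01,-0.01,-0.49,-0.42,0.21,0,-1]
```

View pics/w9b.png

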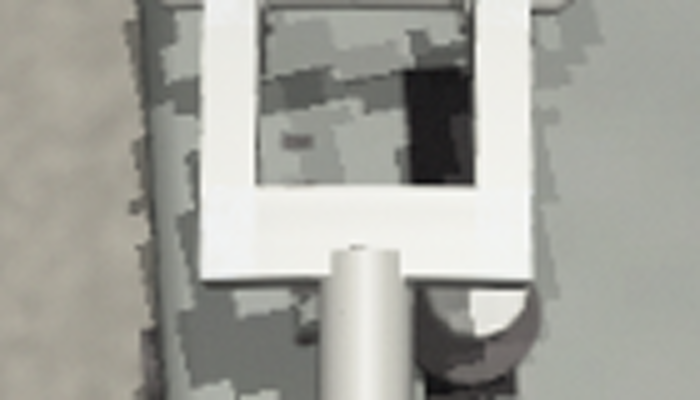

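View pics/t9b.png

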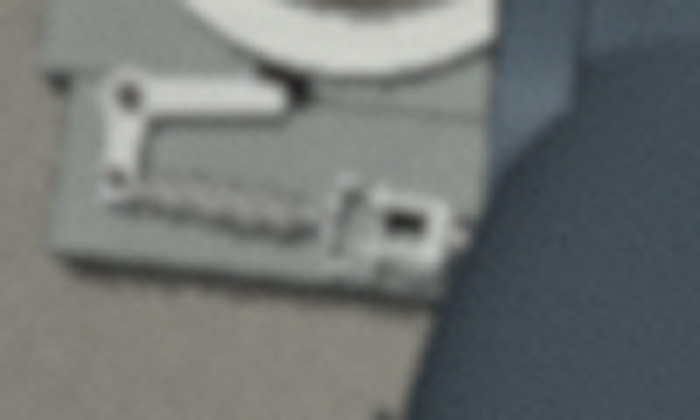

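Request:
play_rows --increments '[0,0,-0.5,-0.4,0.23,0,-1,0,0,-0.5,-0.4,0.23,0,-1,0,0,-0.5,-0.4,0.23,0,-1,0,0,-0.5,-0.4,0.22,0,-1,0,0,0,0,0,0,-1]'

```text
clock: 11.35
ee_pos: [0.4817, -0.0789, 0.0556]
ee_rot: [-2.406, -2.016, -0.003]
force: [2.5, 11.0, -3.3]
width: 0.0229
```

Run:
```python
from h import *
st()
plan([.4876,-.0975,.0557],81.8,4,-1)
pic('wrist','w10');crop('w10',200,0,340,80,5,'w10b')
```

```text
t 11.35 p [ 0.4817 -0.0789  0.0556] yaw 79.93 tilt [0.02 0.17] f [ 2.47 11.04 -3.29] tq [ 1.85 -0.43 -0.09] w 0.0229
[0,-0.04,-0.47,-0.43,0.23,0,-1, 0,-0.04,-0.47,-0.43,0.22,-0.01,-1, 0,-0.04,-0.47,-0.44,0.22,0,-1, 0,-0.04,-0.47,-0.44,0.21,-0.01,-1]
```

View pics/w10b.png

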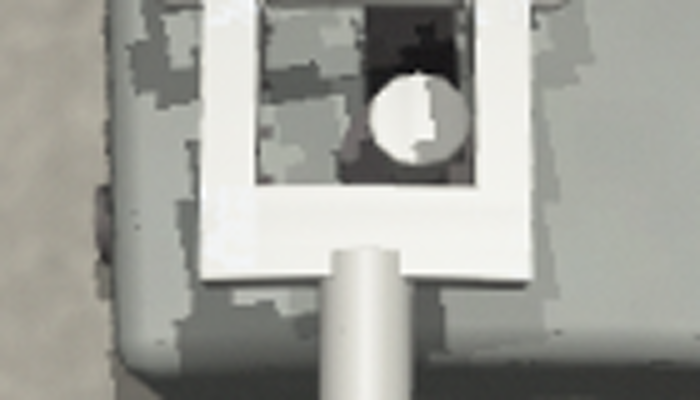

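Request:
play_rows --increments '[0,0,-0.5,-0.4,0.23,0,-1,0,0,-0.5,-0.4,0.22,0,-1,0,0,-0.5,-0.4,0.22,0,-1,0,0,-0.4,-0.3,0.2,0,-1,0,0,0,0,0,0,-1]'

```text
clock: 11.9
ee_pos: [0.4877, -0.0943, 0.0555]
ee_rot: [-2.371, -2.056, -0.005]
force: [1.9, 13.8, -3.9]
width: 0.0228
```

Run:
```python
from h import *
st()
plan([.4876,-.0975,.0557],81.8,1,-1)
pic('wrist','w11');crop('w11',200,0,340,80,5,'w11b')
d=np.load('pics/w11.npz');p=d['p'];r=R.from_rotvec(d['r'])
g=lambda q:((q[0]-200+.5)*5-.5,(q[1]+.5)*5-.5)
print('post pred',g(proj('w11',np.array([.5066,.0345,.0565]))))
pic('top','t11');crop('t11',190,170,290,230,7,'t11b')
```

```text
t 11.90 p [ 0.4877 -0.0943  0.0555] yaw 81.86 tilt [0.01 0.27] f [ 1.91 13.81 -3.89] tq [ 2.71 -0.47 -0.07] w 0.0228
[-0.03,-0.27,0.06,-0.32,0.03,-0.03,-1]
post pred (np.float64(369.36171963763013), np.float64(-31.040467958026767))
```

View pics/w11b.png

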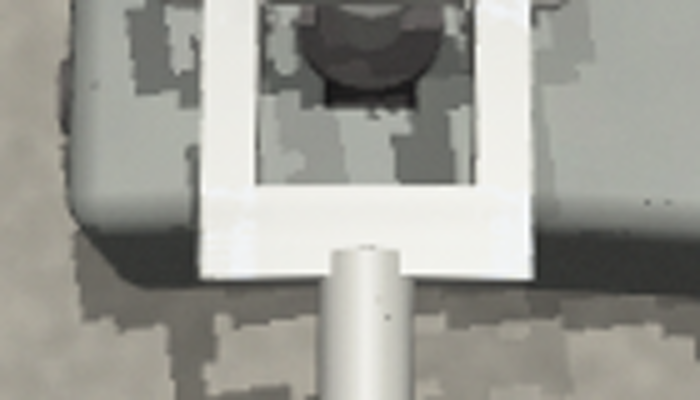

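View pics/t11b.png

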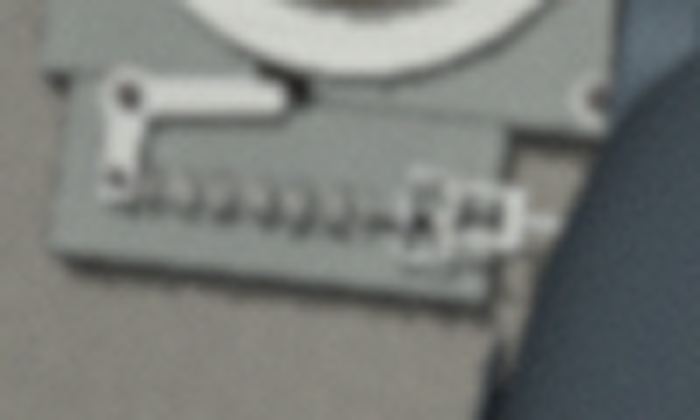

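Run:
```python
from h import *
f=lambda a,b:(200+(a+.5)/5-.5,(b+.5)/5-.5)
d=np.load('pics/w11.npz');p=d['p'];r=R.from_rotvec(d['r'])
w=atz('w11',*f(370,90),.0425); u=np.array([.1426,.9898,0]); print('post est from washer',w+.007*u, 'tool',np.round(1e3*r.inv().apply(w+.007*u-p),1))
w=atz('w11',*f(370,108),.04); print('slot end',w)
f=lambda a,b:(200+(a+.5)/5-.5,(b+.5)/5-.5)
d=np.load('pics/w10.npz');p=d['p'];r=R.from_rotvec(d['r'])
w=atz('w10',*f(419,118),.0565);print('post w10',w)
for b in (3,): 
  d=np.load('pics/w11.npz');p=d['p'];r=R.from_rotvec(d['r']); w=atz('w11',*f(300,b),.0623); print(1e3*r.inv().apply(w-p))
crop('w11',250,0,300,30,16,'w11c')
```

```text
post est from washer [0.50665269 0.03395725 0.0425    ] tool [129.6   0.6  13.6]
slot end [0.5055046  0.02589469 0.04      ]
post w10 [0.50656505 0.03421179 0.0565    ]
[124.7533128   -5.33689876  -6.25646479]
```

View pics/w11c.png

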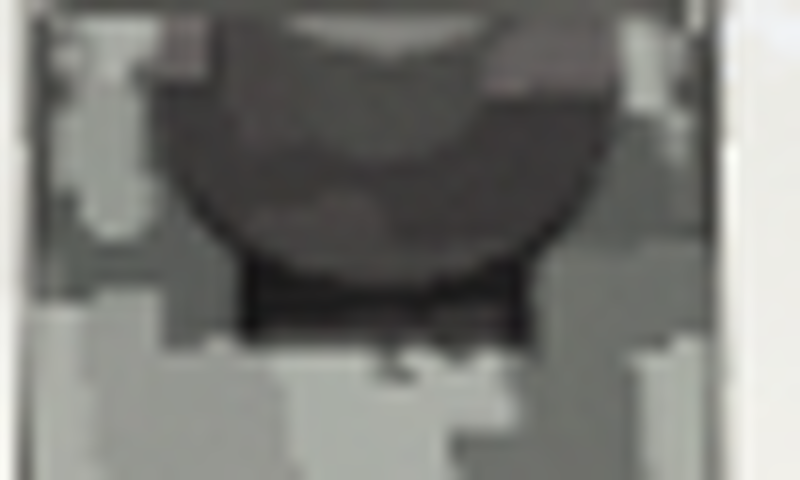

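Request:
play_rows --increments '[0,-0.25,0,-0.25,0.05,0,-1,0,0,0,-0.23,0,0,-1,0,0,0,0,0,0,-1,0,0,0,0,0,0,-1]'

```text
clock: 12.4
ee_pos: [0.4873, -0.0985, 0.0554]
ee_rot: [-2.372, -2.057, -0.0]
force: [3.5, 15.4, -3.1]
width: 0.0224
```

Run:
```python
from h import *
st()
pic('wrist','w12');crop('w12',250,0,300,40,14,'w12c')
d=np.load('pics/w12.npz');p=d['p'];r=R.from_rotvec(d['r']); print('post tool',1e3*r.inv().apply(np.array([.5066,.0341,.0495])-p))
pic('side','s12');crop('s12',235,160,335,240,7,'s12b')
```

```text
t 12.40 p [ 0.4873 -0.0985  0.0554] yaw 81.87 tilt [-0.05  0.06] f [ 3.51 15.39 -3.06] tq [ 2.96 -0.56 -0.08] w 0.0224
post tool [134.01479766   0.37349903   6.00413804]
```

View pics/w12c.png

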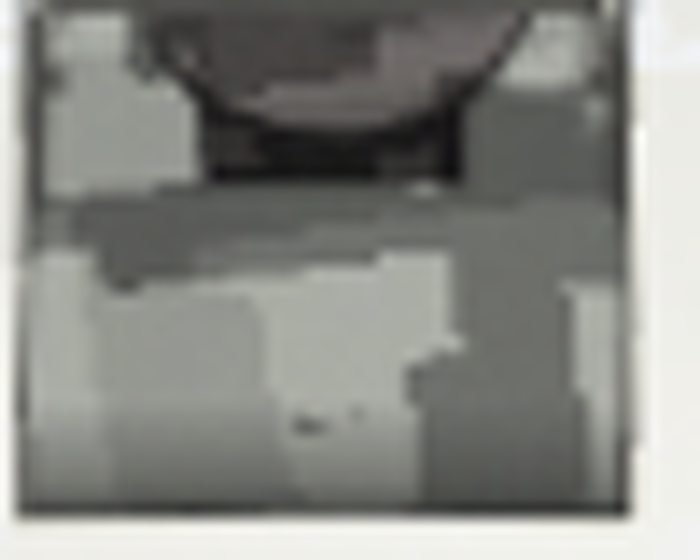

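View pics/s12b.png

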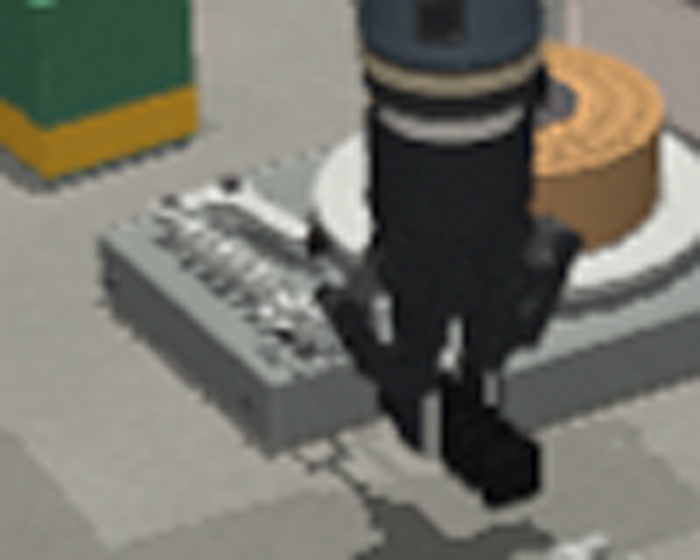

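Request:
play_rows --increments '[0,0,0,0,0,0.3,-1,0,0,0,0,0,0.3,-1,0,0,0,0,0,0,-1]'

```text
clock: 12.8
ee_pos: [0.4872, -0.0984, 0.0492]
ee_rot: [-2.372, -2.057, -0.0]
force: [2.3, 15.7, -2.6]
width: 0.0226
```

Request:
play_rows --increments '[0,0,0,0,0,0.3,-1,0,0,0,0,0,0.2,-1,0,0,0,0,0,0,-1]'

```text
clock: 13.1
ee_pos: [0.4873, -0.0985, 0.0443]
ee_rot: [-2.372, -2.058, -0.0]
force: [1.7, 15.3, -2.5]
width: 0.023
```

Run:
```python
from h import *
st()
pic('wrist','w13');crop('w13',200,0,340,80,5,'w13c')
pic('side','s13');crop('s13',260,185,300,220,18,'s13b')
```

```text
t 13.10 p [ 0.4873 -0.0985  0.0443] yaw 81.88 tilt [-0.04  0.07] f [ 1.71 15.34 -2.49] tq [ 3.05 -0.5  -0.05] w 0.0230
```

View pics/w13c.png

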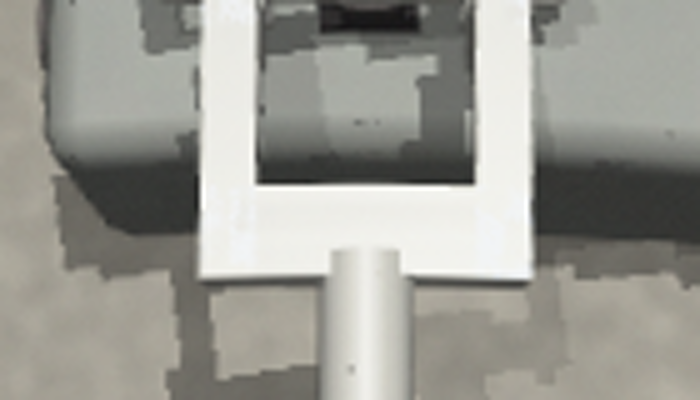

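View pics/s13b.png

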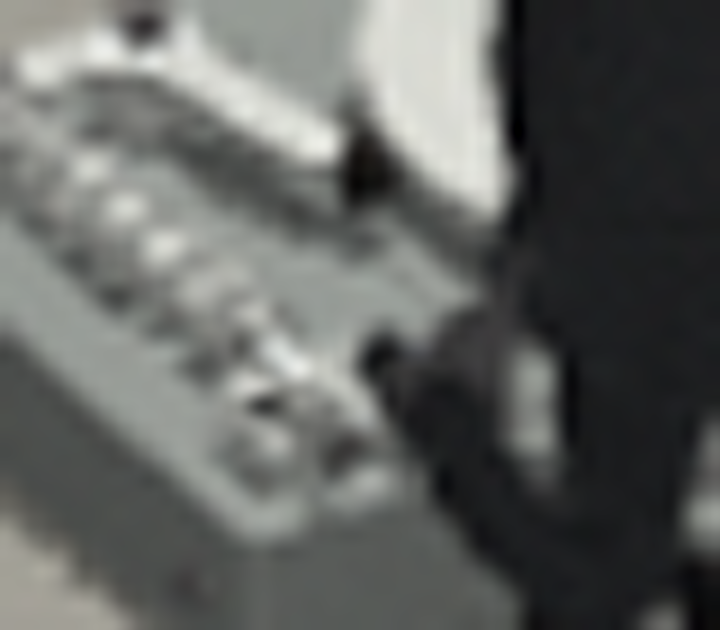

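Request:
play_rows --increments '[0,0,0,0,0,0.18,-1,0,0,0,0,0,0,-1,0,0,0,0.2,0,0,-1,0,0,0,0.2,0,0,-1,0,0,0,0,0,0,-1]'

```text
clock: 13.7
ee_pos: [0.488, -0.0949, 0.0428]
ee_rot: [-2.373, -2.058, 0.001]
force: [2.6, 12.3, -1.9]
width: 0.0228
```

Request:
play_rows --increments '[0,0,0,0.2,0,0,-1,0,0,0,0,0,0,-1]'

```text
clock: 13.9
ee_pos: [0.4881, -0.0943, 0.0429]
ee_rot: [2.373, 2.056, -0.004]
force: [1.2, 6.9, -0.2]
width: 0.0229
```

Run:
```python
from h import *
st()
pic('wrist','w14');crop('w14',200,0,340,80,5,'w14c')
pic('top','t14');crop('t14',225,180,275,215,14,'t14b')
```

```text
t 13.90 p [ 0.4881 -0.0943  0.0429] yaw 81.82 tilt [-0.05 -0.16] f [ 1.19  6.89 -0.24] tq [ 1.36 -0.08  0.05] w 0.0229
```

View pics/w14c.png

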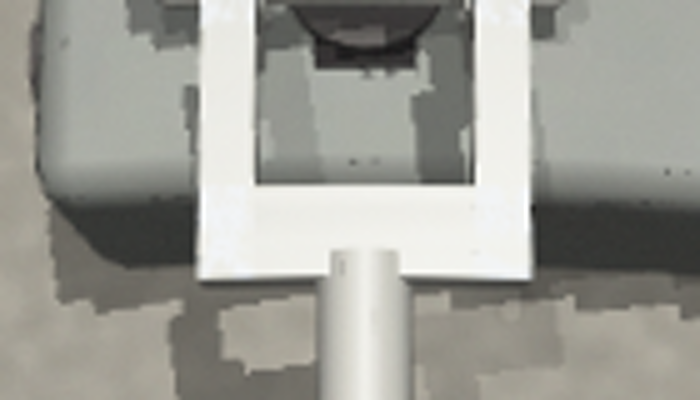

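View pics/t14b.png

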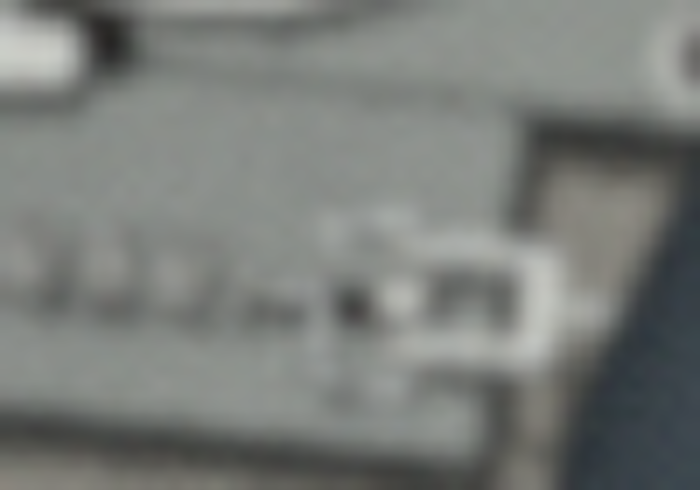

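Request:
play_rows --increments '[0,0,0,0.2,0,0,-1,0,0,0,0.2,0,0,-1,0,0,0,0,0,0,-1]'

```text
clock: 14.3
ee_pos: [0.4888, -0.0913, 0.0428]
ee_rot: [2.373, 2.054, -0.006]
force: [-0.4, -0.1, -1.5]
width: 0.0228
```

Request:
play_rows --increments '[0,0,0,0.2,0,0,-1,0,0,0,0.2,0,0,-1,0,0,0,0,0,0,-1]'

```text
clock: 14.6
ee_pos: [0.4894, -0.0871, 0.0428]
ee_rot: [2.373, 2.054, -0.005]
force: [-0.6, 0.2, -0.9]
width: 0.0225
```

Run:
```python
from h import *
st()
pic('wrist','w15');crop('w15',200,0,340,80,5,'w15c')
d=np.load('pics/w15.npz');p=d['p'];r=R.from_rotvec(d['r']); print('post tool',1e3*r.inv().apply(np.array([.5066,.0341,.0495])-p))
```

```text
t 14.60 p [ 0.4894 -0.0871  0.0428] yaw 81.77 tilt [-0.04 -0.26] f [-0.56  0.18 -0.92] tq [-0.03  0.03 -0.02] w 0.0225
post tool [122.39042895  -0.34836549  -7.28588375]
```

View pics/w15c.png

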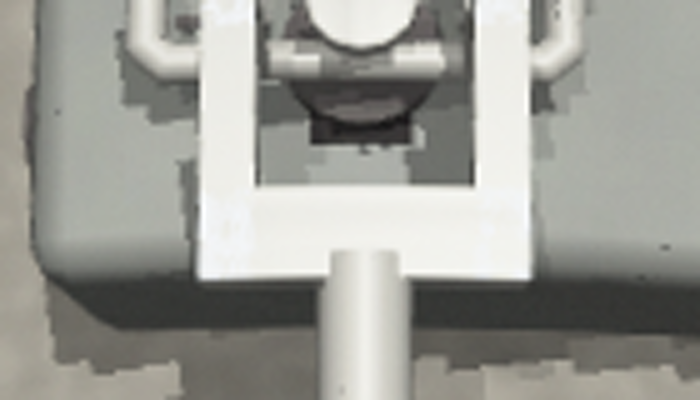

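Request:
play_rows --increments '[0,0,0,-0.05,0,-0.3,-1,0,0,0,0,0,-0.3,-1,0,0,0,0,0,-0.3,-1,0,0,0,0,0,-0.3,-1,0,0,0,0,0,0,-1]'

```text
clock: 15.15
ee_pos: [0.4897, -0.0877, 0.0553]
ee_rot: [2.372, 2.054, -0.004]
force: [-0.2, 0.1, -0.4]
width: 0.0226
```

Run:
```python
from h import *
st()
pic('wrist','w16');crop('w16',200,0,340,80,5,'w16c')
```

```text
t 15.15 p [ 0.4897 -0.0877  0.0553] yaw 81.77 tilt [ 0.02 -0.26] f [-0.21  0.11 -0.37] tq [-0.03  0.   -0.01] w 0.0226
```

View pics/w16c.png

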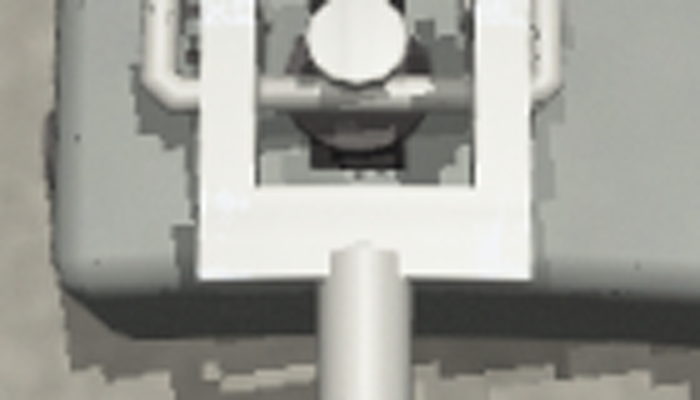

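Request:
play_rows --increments '[0,0,0,0,0,-0.5,-1,0,0.25,0,0,0,-1,-1,0,0,0,0,0,-2,-1,0,0,0,0,0,-3,-1,0,0,0,0,0,-4,-1]'

```text
clock: 15.7
ee_pos: [0.4883, -0.0874, 0.1605]
ee_rot: [-2.374, -2.055, 0.002]
force: [1.1, 0.4, -1.2]
width: 0.0227
```

Run:
```python
from h import *
st()
plan([.5676,-.3486,.16],98.1,8,-1)
pic('wrist','w17');crop('w17',200,0,340,80,5,'w17c')
pic('side','s17');crop('s17',245,175,305,225,13,'s17b');pic('top','t17');crop('t17',190,170,290,230,7,'t17b')
```

```text
t 15.70 p [ 0.4883 -0.0874  0.1605] yaw 81.77 tilt [-0.13  0.03] f [ 1.13  0.35 -1.22] tq [-0.02 -0.04  0.06] w 0.0227
[-0.02,0,-2.04,-3.09,1.45,0,-1, -0.02,0,-2.04,-3.14,1.34,0,-1, -0.02,0,-2.04,-3.18,1.22,0.01,-1, -0.02,0,-2.04,-3.23,1.11,0,-1, -0.02,0,-2.04,-3.26,1,0,-1]
[-0.02,0,-2.04,-3.3,0.88,0.01,-1, -0.02,0,-2.04,-3.32,0.76,0,-1, -0.02,0,-2.04,-3.35,0.64,0.01,-1]
```

View pics/s17b.png

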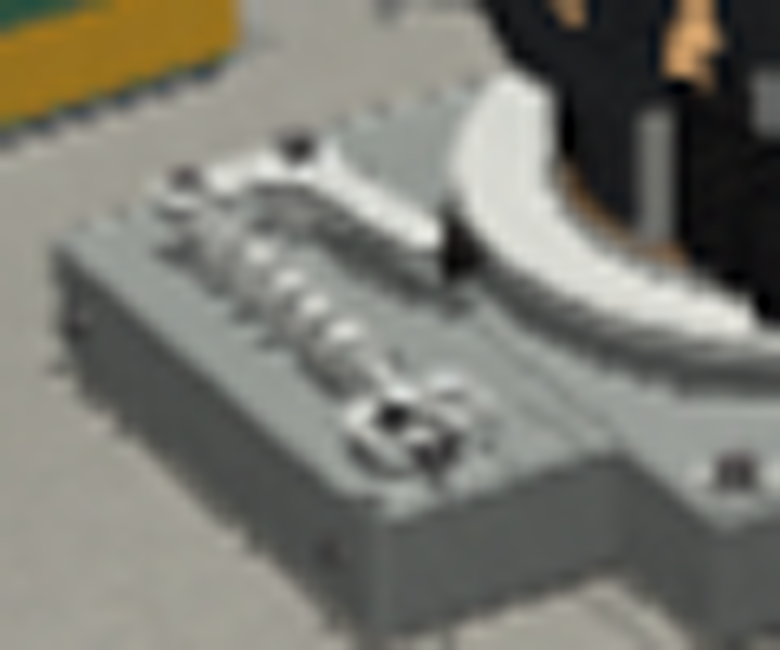

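View pics/t17b.png

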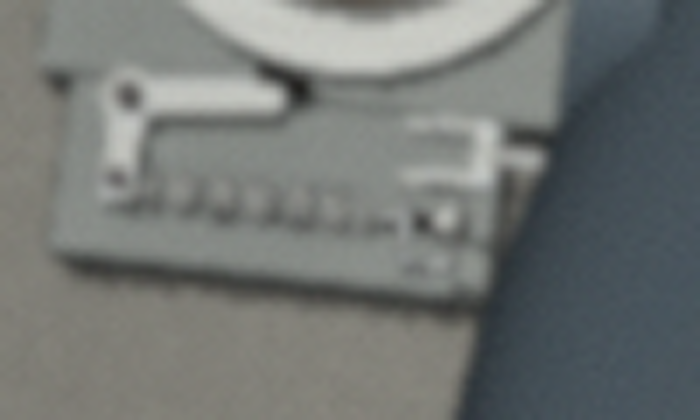

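The loop sits stretched round the post and the fork is free. I'll take the puller back to its original place.

Request:
play_rows --increments '[0,0,-2,-3.1,1.4,0,-1,0,0,-2,-3.1,1.3,0,-1,0,0,-2,-3.2,1.2,0,-1,0,0,-2,-3.2,1.1,0,-1,0,0,-2,-3.3,1,0,-1]'

```text
clock: 16.35
ee_pos: [0.5372, -0.2518, 0.1588]
ee_rot: [-2.184, -2.256, 0.001]
force: [0.9, 1.5, -1.0]
width: 0.0227
```

Request:
play_rows --increments '[0,0,-2,-3.3,0.9,0,-1,0,0,-2,-3.3,0.8,0,-1,0,0,-2,-3.3,0.6,0,-1,0,0,0,0,0,0,-1,0,0,0,0,0,0,-1]'

```text
clock: 16.85
ee_pos: [0.5663, -0.3483, 0.1582]
ee_rot: [-2.066, -2.363, 0.0]
force: [-0.2, 0.8, -0.8]
width: 0.0227
```

Run:
```python
from h import *
st(); pic('wrist','w18')
```

```text
t 16.85 p [ 0.5663 -0.3483  0.1582] yaw 97.68 tilt [-0.12  0.08] f [-0.22  0.75 -0.78] tq [ 0.01  0.07 -0.02] w 0.0227
```

View pics/w18.png

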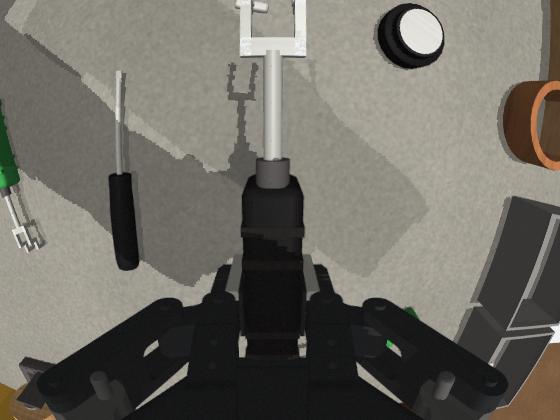

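Request:
play_rows --increments '[0,0,0,0,0,4,-1,0,0,0,0,0,4,-1,0,0,0,0,0,4,-1,0,0,0,0,0,2,-1,0,0,0,0,0,0,-1]'

```text
clock: 17.4
ee_pos: [0.5646, -0.3454, 0.0166]
ee_rot: [-2.06, -2.363, 0.002]
force: [-0.4, -0.1, -2.3]
width: 0.0224
```

Request:
play_rows --increments '[0,0,0,0,0,0.5,-1,0,0,0,0,0,0,-1,0,0,0,0,0,0,-1]'

```text
clock: 17.7
ee_pos: [0.5678, -0.3483, 0.0164]
ee_rot: [2.064, 2.365, 0.001]
force: [-0.5, 0.0, -1.3]
width: 0.0226
```

Request:
play_rows --increments '[0,0,0,0,0,0.7,-1,0,0,0,0,0,0.4,-1,0,0,0,0,0,0.15,-1,0,0,0,0,0,0,-1,0,0,0,0,0,0,-1]'

```text
clock: 18.2
ee_pos: [0.5669, -0.3481, 0.0029]
ee_rot: [2.066, 2.366, 0.0]
force: [-1.5, 1.9, 7.0]
width: 0.023
```

Run:
```python
from h import *
st()
```

```text
t 18.20 p [ 0.5669 -0.3481  0.0029] yaw 97.76 tilt [ 0.02 -0.01] f [-1.5   1.9   7.02] tq [0.27 0.4  0.08] w 0.0230
```

Flat on the bench; release, and rise.

Request:
play_rows --increments '[0,0,0,0,0,-0.03,-0.3,0,0,0,0,0,0,0.3,0,0,0,0,0,0,1,0,0,0,0,0,0,1,0,0,0,0,0,0,1]'

```text
clock: 18.7
ee_pos: [0.567, -0.3481, 0.0025]
ee_rot: [-2.066, -2.367, 0.0]
force: [-0.4, -0.4, 1.1]
width: 0.0847
```

Request:
play_rows --increments '[0,0,0,0,0,0,1,0,0,0,0,0,-2,1,0,0,0,0,0,-4,1,0,0,0,0,0,-4.5,1,0,0,0,0,0,-4,1]'

```text
clock: 19.2
ee_pos: [0.567, -0.3481, 0.1496]
ee_rot: [2.066, 2.366, -0.0]
force: [-0.2, -0.7, 0.2]
width: 0.0852
```

Request:
play_rows --increments '[0,0,0,-4,0,-2,1,0,0,0,-4,0,0,1,0,0,0,-2,0,0,1,0,0,0,0,0,0,1]'

```text
clock: 19.6
ee_pos: [0.5802, -0.4499, 0.1668]
ee_rot: [2.069, 2.364, -0.001]
force: [0.5, 1.1, 0.2]
width: 0.0853
```

Run:
```python
from h import *
st(); pic('wrist','w20'); pic('side','s20'); pic('top','t20')
crop('s20',245,175,395,285,5,'s20b');crop('t20',185,150,435,240,3,'t20b')
```

```text
t 19.60 p [ 0.5802 -0.4499  0.1668] yaw 97.63 tilt [-0.01 -0.03] f [0.46 1.11 0.21] tq [ 0.05 -0.   -0.02] w 0.0853
```

View pics/w20.png

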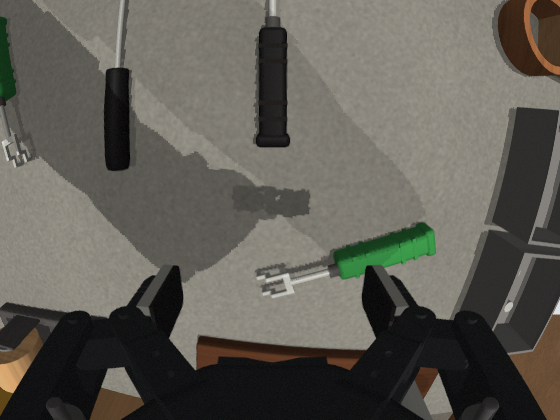

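View pics/s20b.png

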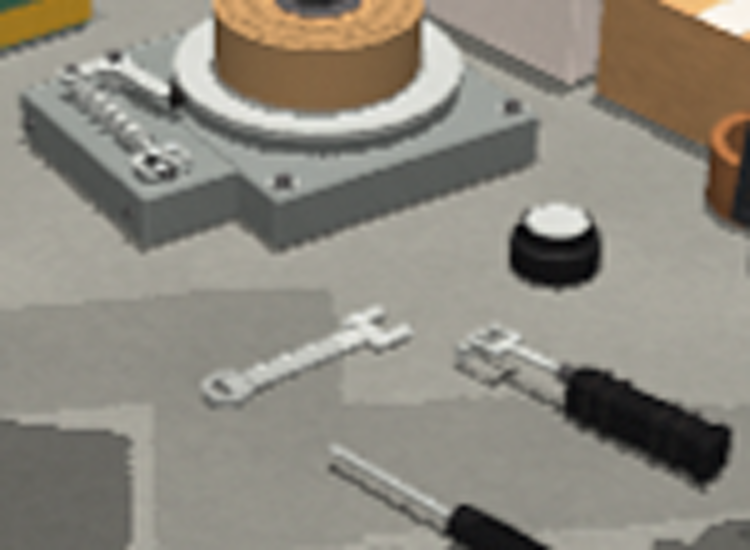

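View pics/t20b.png

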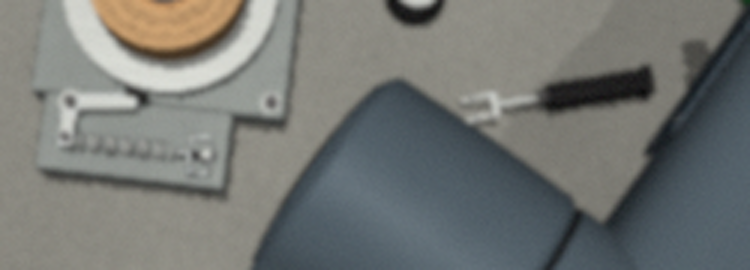

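Run:
```python
from h import *
st(); print(manip.sign_off())
```

```text
t 19.75 p [ 0.5803 -0.4465  0.1672] yaw 97.77 tilt [-0.04  0.04] f [-0.16  0.67  0.51] tq [0.   0.   0.01] w 0.0854
the job is handed in; nothing more can be done
None
```

The spring's loop is on the anchor post and the job is handed in, at about 19.8 s on the robot's clock. I got no verdict back.

**What I did:** I picked up the black puller and lowered its prongs into the end loop. I then lifted the bar and pulled it about 8 mm past the post, lowered it, let the stem take the load and raised the fork out. The puller is back where it came from.

**What the last checks showed:**
- **Loop and spring:** Before the fork came out, the wrist camera showed the bar under the post's head and against the stem. The pull on the puller had dropped from about 15 N to 0, so the post was holding the spring. The later side and top pictures show the spring still stretched with the loop on the post.
- **Brake arm:** It looks home in the pictures, but I did not measure its angle.
- **Puller:** It lies flat, with the gripper open and clear of it. The other things in view (stopper, spanner, screwdriver) look unmoved; I did not look at the flask, mug and carton again.

**One disagreement:** The two estimates of the spring's stretch differed by about 4 mm. At the furthest pull, the force reading gave about 35 mm and the camera geometry about 38 to 39 mm, both under the 45 mm limit. Seated, the stretch should be about 32 to 35 mm, within the 12 to 38 mm allowed.

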